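# Hardness check of a rubber pad

## Task

Take the blue hardness gauge out of its stand and press it squarely down over the rubber pad in the green-ringed seat until its foot sits flat on the block, keep it pressed gently (about 15 N in all) for two seconds and note how far its sprung pin sinks into the rubber; let the pin touch nothing else. Set the gauge back upright in its stand, let go, and slide the black marker tab fully to the blue end if the pad is firm (the pin sank only about 2 mm) or fully to the orange end if it is soft (the pin sank about 6 mm). Do not upset the glassware.

Things in the scene. Friction and masses are not known exactly. Their poses are not given: they have to be found in the camera images.
- gauge_grip (a point): Hardness gauge (loose, about 0.27 kg), standing upright in its stand: blue housing 30 x 30 mm in section, from 14 to 86 mm above the foot's underside, so grip two opposite flat sides; steel foot under it, 36 mm in diameter and 14 mm high; an orange peak rod, 8 mm thick, stands 6.5 mm out of the top and up to 10 mm more after a reading. This point is on the gauge's axis, 55 mm above the underside of the foot. Axes: x and y square to the housing's sides, z up along the gauge.
- gauge_foot (a point): Centre of the flat underside of the gauge's foot; the same axes. A round sprung steel pin, 6 mm in diameter, sticks out 8 mm below it on the axis. The pin retracts up to 8.5 mm into the gauge; its spring needs about 0.6 N to start plus 1 N per mm, and the peak rod adds about 0.7 N. The foot is cushioned: it gives under 1 mm at 20 N.
- peak (a joint): Peak rod of the gauge (m): 0 at the start; it is pushed up by the pin and stays at the farthest that the pin has been pushed into the gauge. With the foot flat on the block it reads 8 mm minus the sink: about 6 mm on a firm pad, about 2 mm on a soft one. It is never reset, so touching anything else with the pin spoils it.
- stand_seat (a point): Gauge stand (fixed): aluminium plate 90 x 90 x 20 mm with a white rim, 46 mm square inside and 8 mm high, that locates the foot. This point is the centre of the plate's top inside the rim, on which the foot's underside rests (at 20 mm above the table), over a hole 24 mm wide for the pin. Axes along the plate's sides, z up.
- block_base: Dark base plate (fixed), 95 x 160 x 6 mm, origin under its centre, y along its length, carrying the pad block: aluminium, 75 x 140 mm; its level top is set 40 to 52 mm above the table, differently each time. Two black rubber pads, 24 mm in diameter, flush with its top, 32 mm either side of the centre: one firm (3.5 N per mm under the pin), one soft (0.5 N per mm), alike to look at, placed either way.
- test_seat (a point): On the axis of the pad to be tested (towards the block's +y end, in a green painted ring of 50 mm outer diameter), 40 mm above the table, the lowest that the block's top can be: the real top is 0 to 12 mm higher, so feel for it. The foot rests on the metal round the pad. Just before it lands the pin carries about 7 N on a firm pad, 3 N on a soft one; the rest of the push is on the foot: keep it well below 25 N.
- marker_top (a point): Centre of the top of the black marker tab, 28 mm (x) by 20 mm (y) and 40 mm high; its top is 54.5 mm above the table. It slides along its own y axis on a white track 40 mm wide, 150 mm long and 14 mm high; the blue end is towards +y, the orange end towards -y.
- marker (a joint): Position of the marker tab (m): 0 fully at the orange end, 0.100 fully at the blue end; about 1.5 N to slide; stays where it is left. Starts near the middle.
- marker_centre (a point): Centre of the marker's track, at the height of the table; y axis along the slide towards the blue end. The tab is over it when the joint reads 0.050.
- amber: Bystander: amber glass bottle, 72 mm in diameter and 150 mm high, origin under its centre; leave it standing.
- beaker: Bystander: glass beaker, 66 mm in diameter and 85 mm high, origin under its centre; leave it standing.
There are look-alikes about, which are no part of the job. Of the things that look like the part that bears gauge_grip, the smallest one is meant.

How it is judged:
By the outcome, as a careful person would: the job done as asked, in the order asked, and still so for the second after the job is handed in, with the robot touching nothing.
It also fails if it takes over 72 s, if anything falls off the work surface, if the arm or the gripper's body presses on something with over 40 N, if the wrist force passes 120 N, or if a joint passes its speed limit or range.

## Robot

A 6-joint arm with a two-finger parallel gripper is mounted at the origin on the work surface. World frame = base frame: x ahead of the robot, y to its left, z up, the work surface at z = 0. Lengths are in m, angles in rad, forces in N, time in s.
With the tool pointing down it reaches from about 0.275 to 0.725 m from the base axis. Payload 5.6 kg.
Tool frame: the origin (TCP) lies at the very end of the fingers, on their centre line; the grasp point (between the pads) lies 19 mm behind it (env.grasp_offset is the distance from the TCP to the grasp point, in m); z points along the fingers, y is the direction in which the jaws open and shut (so a half turn about z gives the same grasp; the last joint's range is limited). The gripper opens to 85 mm and grips with 20 to 120 N. Pads are 22 mm wide; open, the fingers measure 114 mm over their backs; the gripper's body (76 mm by 85 mm) begins 54 mm behind the grasp point. The pads swing forward as they close: fully open they stand 13 mm farther back than shut.
Start: joints at [-0.977, 0.255, 0.108, 0, -1.424, -0.285], TCP at [0.167, -0.524, 0.205] pointing down, gripper open.
Joint ranges: [-2.95, 2.95], [-1.21, 1.97], [-1.09, 1.5], [-2.87, 1.71], [-2.94, -0.07], [-3.05, 3.05]. Speed limits (rad/s): [2.57, 2.57, 3.14, 3.14, 3.14, 3.14].

## Interface

Orientations are given as a 3x3 rotation matrix whose columns are the frame's x, y, z axes.
In Python, from plant import env gives the robot as it stands.
- The arm moves only by the shell command python3 -m creep 'ROWS'. ROWS is JSON, a list that holds one entry, the list of rows, each a list of 7 numbers: the opening, from -1 (shut) to 1 (fully open), then the shift along the tool's x, y, z in mm, then the turn, a rotation vector about the tool's x, y, z in degrees. A call has 1 to 20 rows; each row shifts and turns the commanded pose from where the row before left it, along the tool's axes as they then stand; what a row does not reach is not made up. A row lasts 1/12 s, in which the tool goes at most 41.7 mm and 7.16 degrees, less where a joint would pass 70% of its speed; a pose out of reach is approached as far as the arm can. A call with a gripper value outside its range is refused whole. The fingers move at their own pace and stop on an object; the grip force is fixed at half the most. Time passes only in rows, so rows that do not move let the fingers close. It gives the time, the measured TCP pose, the force and the opening at its end, in the units of the state.
- env.read_state(): the state, without advancing time (a new reading comes with each control period).
- env.grab_frame(name): name is "scene" or "top" or "wrist"; returns a dict with "color" (400x640x3 uint8, red, green, blue), "vfov" (degrees; the focal length in pixels is half the picture's height over the tangent of half this angle, whatever the lens; pixels are square), "cx", "cy" (the principal point, pixels), "extrinsics" (4x4, takes a point from world to camera coordinates). Camera axes: x right, y down, z forward; pixel columns grow to the right and rows downward; lengths in m; the calibration is good to about 2 mm. The wrist camera is an equidistant fisheye: a pixel r from the principal point sees the ray r / f radians off the axis. A picture is of the moment at which its call begins. There is no depth.
- env.hand_in(): hands the job in, once; it reports no verdict.
The state is a dict: "t": time; "joint_positions": joint angles; "dq": joint speeds; "effort": joint torques, N m; "position": TCP position; "tool_rot": TCP orientation; "wrist_force": force on the tool from outside, world axes, zero at the start; "wrist_torque": the same for the moment, N m; "gripper_width": finger opening in m.
Only numpy, scipy, OpenCV 4.12 (cv2) and the standard library are available. Lean on these libraries where they do the work, as an engineer would, in place of code of your own. Each camera call takes 0.05 s, during which the arm holds its last target.

## Working session

There is one attempt and no reset: what is moved stays moved. The work goes in short steps, Python scripts to look and compute and a shell command to move; the robot and the scene stay as the last step left them, time stands still between calls to the robot, and variables do not carry over. Pictures are saved under pics/ and viewed, and the job is handed in when it is done.

```bash
ls; mkdir -p pics; python3 - <<'E'
from plant import env
import cv2
s=env.read_state();print(s)
for n in ("scene","top","wrist"):
    f=env.grab_frame(n);cv2.imwrite(f"pics/{n}0.png",f["color"][:,:,::-1]);print(n,f["vfov"],f["cx"],f["cy"],f["extrinsics"].tolist())
E
```

```text
pics
{'t': 0.0, 'joint_positions': array([-9.77392254e-01,  2.55712781e-01,  1.06997347e-01, -4.54638112e-04,
       -1.42390229e+00, -2.84613877e-01]), 'dq': array([-6.47967165e-04, -3.20148685e-04,  1.82446931e-04,  5.41242851e-05,
       -7.38511058e-05, -4.34583726e-04]), 'effort': array([-1.96352565e-03, -3.86634958e+01,  2.37934917e+01,  5.36558211e+00,
       -6.20675259e-03, -6.05266450e-05]), 'position': array([ 0.16703446, -0.52344641,  0.20461411]), 'tool_rot': array([[-9.52722254e-01, -3.03841884e-01, -6.45633974e-04],
       [-3.03842560e-01,  9.52720629e-01,  1.76148697e-03],
       [ 7.98952861e-05,  1.87437891e-03, -9.99998240e-01]]), 'wrist_force': array([ 0.27056551,  0.53879967, -0.54216845]), 'wrist_torque': array([ 0.01309351,  0.0108454 , -0.03439363]), 'gripper_width': 0.08510694357937466}
scene 48.80209886444667 322.24088466967254 198.96597443597446 [[0.026813466567710872, 0.9993324760836813, 0.024812098965649492, 0.03903506967406592], [0.5214512068484409, 0.007193830262492409, -0.8532507765495788, -0.22363581135882968], [-0.8528597052780295, 0.03581691012096636, -0.5209102341694393, 1.6534736625888096], [0.0, 0.0, 0.0, 1.0]]
top 46.17487257060651 311.47923718559116 200.05446134961923 [[-0.00024222801562871727, -0.9999741506315528, -0.007186055544780411, -0.059215258408978726], [-0.9876566329219558, 0.0013648150766656937, -0.15662858208217334, 0.5708122637613559], [0.15663434096919512, 0.007059415592719485, -0.9876314332181996, 1.0816842612193671], [0.0, 0.0, 0.0, 1.0]]
wrist 65.70646984690485 316.92941107401293 205.15133232923017 [[-0.3038134976098193, 0.9527293219181606, 0.002048860036926246, 0.5489547902236557], [0.9124208494210326, 0.29033935732903215, 0.28842893600948954, -0.03763385900342323], [0.274199839919519, 0.08949802647615882, -0.9574991128168128, 0.3788448818371549], [0.0, 0.0, 0.0, 1.0]]
```

View pics/scene0.png

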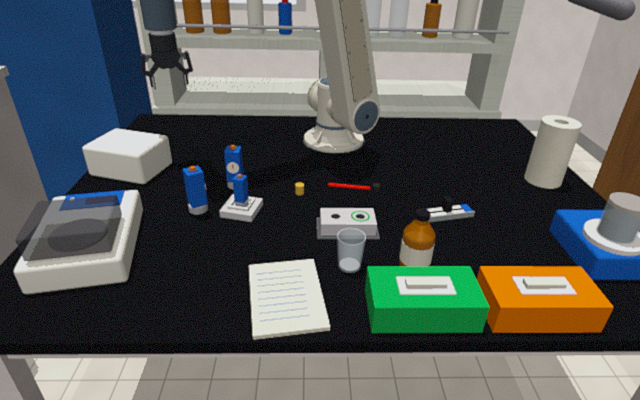

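View pics/top0.png

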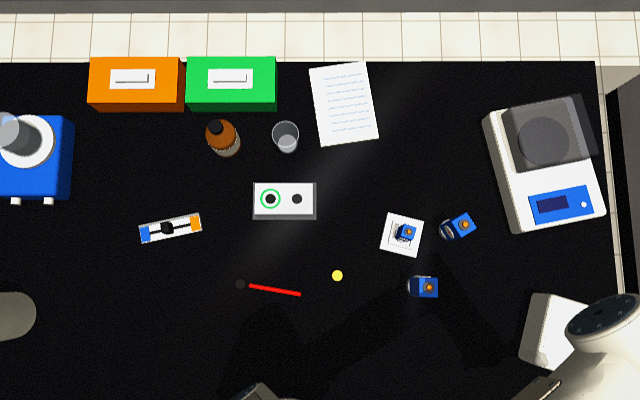

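View pics/wrist0.png

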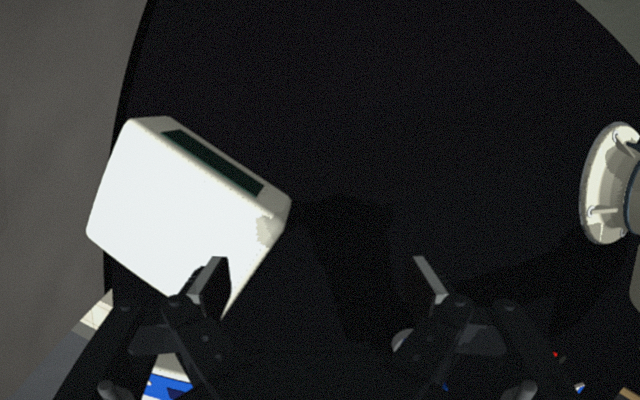

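The scene shows three blue gauges. In the top view they are at (404,233) in the white-rimmed stand, (460,227) and (425,287). The one in the stand fits the description and looks smallest. The block is at top (285,200) with its green ring at (270,198), and the marker is at (168,228). I'll enlarge these.

```bash
cat > h.py <<'E'
import numpy as np,cv2
from plant import env
def crop(img,u0,v0,u1,v1,k,name):
    c=cv2.resize(img[v0:v1,u0:u1,::-1],None,fx=k,fy=k,interpolation=cv2.INTER_CUBIC)
    cv2.imwrite('pics/'+name+'.png',c)
def cam(f):
    return 200/np.tan(np.radians(f["vfov"]/2)),f["cx"],f["cy"],np.array(f["extrinsics"])
def ray(f,u,v,fish=False):
    F,cx,cy,E=cam(f); d=np.array([(u-cx)/F,(v-cy)/F,1.])
    if fish:
        r=np.hypot(d[0],d[1]); d=np.array([d[0]/r*np.sin(r),d[1]/r*np.sin(r),np.cos(r)])
    R=E[:3,:3]; return -R.T@E[:3,3], R.T@d
def atz(f,u,v,z,fish=False):
    o,d=ray(f,u,v,fish); return o+d*(z-o[2])/d[2]
def proj(f,p,fish=False):
    F,cx,cy,E=cam(f); q=E[:3,:3]@np.array(p)+E[:3,3]
    if fish:
        r=np.hypot(q[0],q[1]);th=np.arctan2(r,q[2]);return cx+F*th*q[0]/r,cy+F*th*q[1]/r
    return cx+F*q[0]/q[2],cy+F*q[1]/q[2]
E
python3 - <<'E'
from h import *
f=env.grab_frame("top")["color"]
crop(f,370,200,490,310,6,'topg');crop(f,235,170,335,230,8,'topb');crop(f,125,200,215,255,8,'topm')
f=env.grab_frame("scene")["color"]
crop(f,170,135,280,230,7,'scg');crop(f,310,190,490,280,4,'scb')
E
```

```text
(no output)
```

View pics/topg.png

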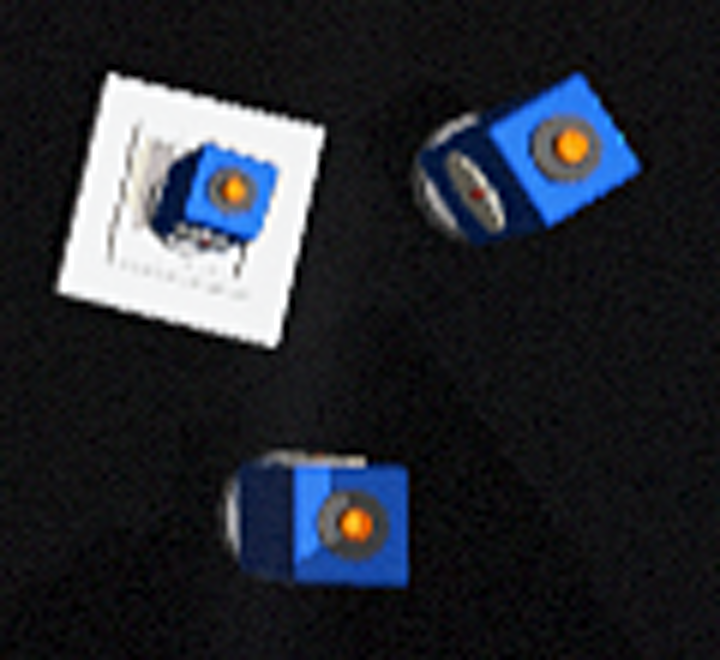

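View pics/topb.png

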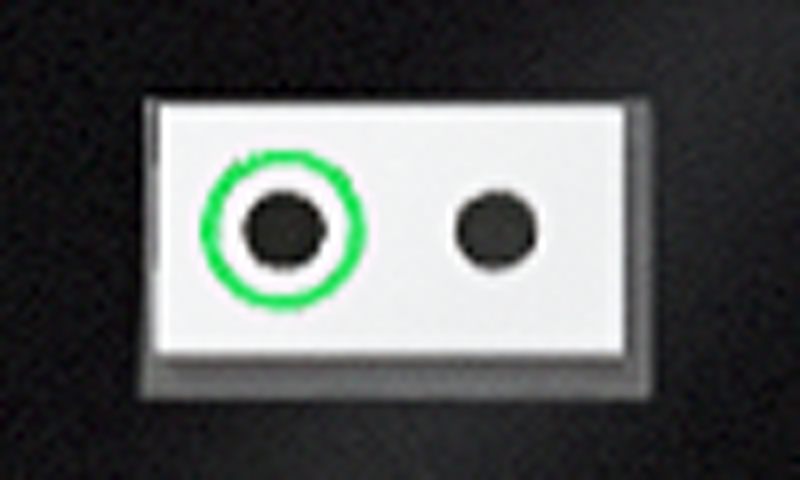

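View pics/topm.png

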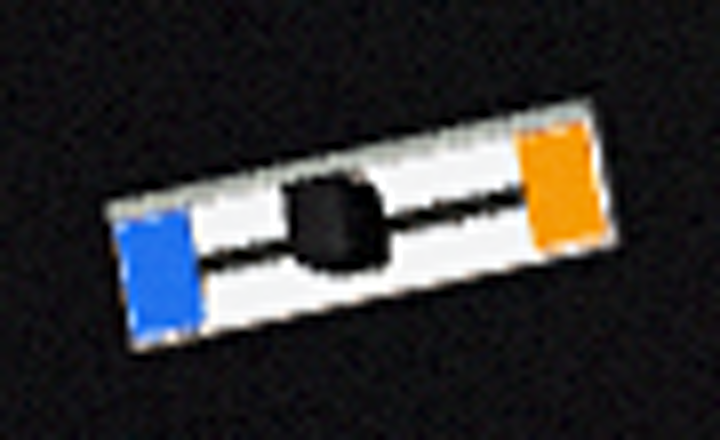

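View pics/scg.png

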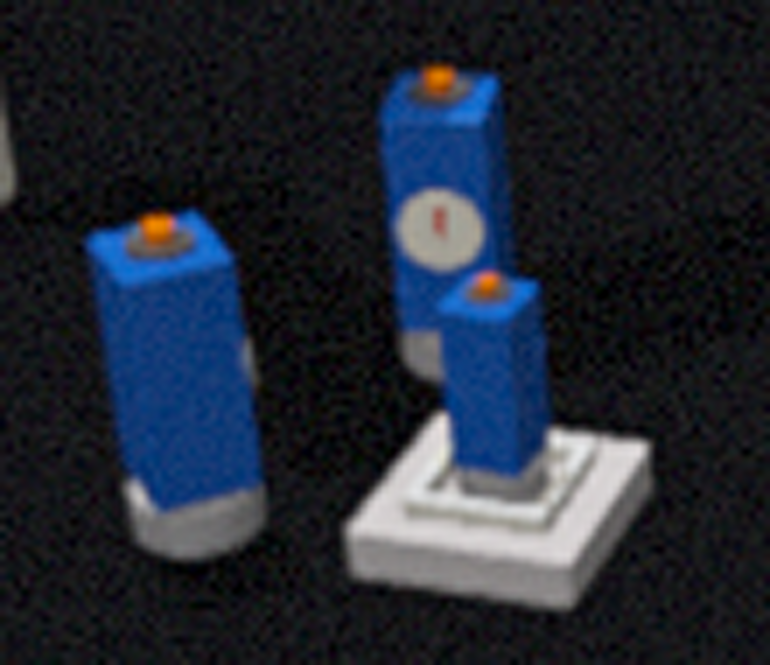

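View pics/scb.png

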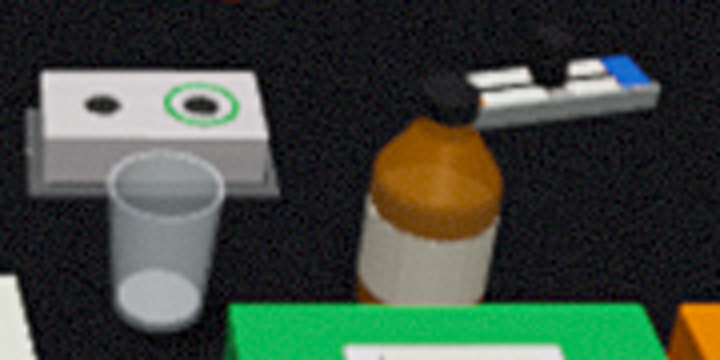

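```bash
cat >> h.py <<'E'
def tri(fs,px):
    A=np.zeros((3,3));b=np.zeros(3);L=[]
    for f,(u,v) in zip(fs,px):
        o,d=ray(f,u,v);d/=np.linalg.norm(d);L.append((o,d));P=np.eye(3)-np.outer(d,d);A+=P;b+=P@o
    p=np.linalg.solve(A,b); return p,[np.linalg.norm(np.cross(p-o,d)) for o,d in L]
E
python3 - <<'E'
from h import *
np.set_printoptions(precision=4,suppress=True)
t=env.grab_frame("top");s=env.grab_frame("scene")
T=lambda x,y,k,u,v:((x+.5)/k+u-.5,(y+.5)/k+v-.5)
tg=lambda x,y:T(x,y,6,370,200);tb=lambda x,y:T(x,y,8,235,170);tm=lambda x,y:T(x,y,8,125,200);sg=lambda x,y:T(x,y,7,170,135);sb=lambda x,y:T(x,y,4,310,190)
print('rod',tri([t,s],[tg(234,187),sg(488,283)]),atz(t,*tg(234,187),.1125))
c=np.array([atz(t,*tg(*p),.106) for p in [(203,142),(278,175),(263,241),(188,210)]]);print('gtop',c.mean(0),np.linalg.norm(c-np.roll(c,-1,0),axis=1));e=np.roll(c,-1,0)-c;print(np.degrees(np.arctan2(e[:,1],e[:,0])))
c=np.array([atz(t,*tg(*p),.02) for p in [(108,72),(326,127),(278,347),(57,292)]]);print('stand',c.mean(0),np.linalg.norm(c-np.roll(c,-1,0),axis=1));e=np.roll(c,-1,0)-c;print(np.degrees(np.arctan2(e[:,1],e[:,0])))
c=np.array([atz(s,*sg(*p),.02) for p in [(442,415),(653,440),(575,585),(346,530)]]);print('stand sc',c.mean(0),np.linalg.norm(c-np.roll(c,-1,0),axis=1))
print('ring',tri([t,s],[tb(284,230),sb(201,105)]),'pad2',tri([t,s],[tb(497,230),sb(102.5,105)]))
for z in (.04,.046,.052):
  a,b=atz(t,*tb(284,230),z),atz(t,*tb(497,230),z);print(z,a,b,np.linalg.norm(a-b),np.degrees(np.arctan2(*(a-b)[[1,0]])), atz(s,*sb(201,105),z))
c=np.array([atz(t,*tm(*p),.014) for p in [(112,218),(592,120),(615,240),(132,346)]]);print('track',c,c.mean(0),np.linalg.norm(c-np.roll(c,-1,0),axis=1));e=np.roll(c,-1,0)-c;print(np.degrees(np.arctan2(e[:,1],e[:,0])))
for n,p in [('beaker',(286,148)),('amber',(222,132)),('tab',(167,228))]: print(n,atz(t,*p,0.05))
E
```

```text
rod (array([ 0.4906, -0.2759,  0.11  ]), [np.float64(0.0010729208323373323), np.float64(0.001072920832337306)]) [ 0.4905 -0.2765  0.1125]
gtop [ 0.4892 -0.2774  0.106 ] [0.0303 0.0255 0.0299 0.0263]
[-114.2184  165.3504   67.2032  -14.0484]
stand [ 0.4902 -0.2779  0.02  ] [0.0906 0.0914 0.0907 0.092 ]
[-104.4466  165.7262   75.9509  -14.3208]
stand sc [ 0.495  -0.2744  0.02  ] [0.0892 0.1069 0.0986 0.0899]
ring (array([0.5762, 0.0413, 0.0389]), [np.float64(0.0008590034943159885), np.float64(0.0008590034943160304)]) pad2 (array([ 0.5761, -0.0228,  0.0385]), [np.float64(0.0010554362554498911), np.float64(0.0010554362554499)])
0.04 [0.5759 0.0403 0.04  ] [ 0.5758 -0.0239  0.04  ] 0.06429347829921316 89.91925657716502 [0.5777 0.0419 0.04  ]
0.046 [0.5749 0.0398 0.046 ] [ 0.5749 -0.0242  0.046 ] 0.06394821210254835 89.91925657716503 [0.5867 0.0406 0.046 ]
0.052 [0.574  0.0392 0.052 ] [ 0.5739 -0.0244  0.052 ] 0.06360294590588356 89.91925657716503 [0.5958 0.0393 0.052 ]
track [[0.5098 0.3645 0.014 ]
 [0.5399 0.2183 0.014 ]
 [0.5029 0.2098 0.014 ]
 [0.4706 0.3561 0.014 ]] [0.5058 0.2872 0.014 ] [0.1493 0.0379 0.1498 0.04  ]
[ -78.3717 -167.1546  102.434    12.0644]
beaker [0.6983 0.0023 0.05  ]
amber [0.739  0.1594 0.05  ]
tab [0.5033 0.2831 0.05  ]
```

```bash
python3 - <<'E'
from h import *
np.set_printoptions(precision=4,suppress=True)
t=env.grab_frame("top");s=env.grab_frame("scene")
T=lambda x,y,k,u,v:((x+.5)/k+u-.5,(y+.5)/k+v-.5)
tg=lambda x,y:T(x,y,6,370,200);sg=lambda x,y:T(x,y,7,170,135)
print('right decoy',tri([t,s],[tg(570,145),sg(158,227)]))
print('near decoy',tri([t,s],[tg(355,522),sg(440,77)]))
E=np.array(env.grab_frame("wrist")["extrinsics"]);st=env.read_state();R=st["tool_rot"];c=-E[:3,:3].T@E[:3,3]
print('cam in tool',R.T@(c-st["position"]),'axis',R.T@E[2,:3], 'camx',R.T@E[0,:3])
for p in ([.49,-.277,.205],): print(R.T@(np.array(p)-st["position"])*1000)
E
```

```text
right decoy (array([ 0.5031, -0.3927,  0.1389]), [np.float64(0.000643288892421873), np.float64(0.0006432888924218153)])
near decoy (array([ 0.3687, -0.3093,  0.139 ]), [np.float64(0.0009352237043476791), np.float64(0.0009352237043476988)])
cam in tool [ 0.0734  0.0001 -0.1677] axis [-0.2885  0.0004  0.9575] camx [-0.0001  1.     -0.0004]
[-382.6094  137.1461    0.4571]
```

```bash
python3 -m creep '[[[1,-38,14,0,0,0,0],[1,-38,14,0,0,0,0],[1,-38,14,0,0,0,0],[1,-38,14,0,0,0,0],[1,-38,14,0,0,0,0],[1,-38,14,0,0,0,0],[1,-38,14,0,0,0,0],[1,-38,13,0,0,0,0],[1,-38,13,0,0,0,0],[1,-38,13,0,0,0,0],[1,-2,0,0,0,0,0],[1,0,0,0,0,0,7],[1,0,0,0,0,0,7],[1,0,0,0,0,0,7],[1,0,0,0,0,0,7],[1,0,0,0,0,0,3.5],[1,0,0,0,0,0,0]]]'
python3 - <<'E'
from h import *
f=env.grab_frame("wrist");cv2.imwrite("pics/w1.png",f["color"][:,:,::-1]);crop(f["color"],220,110,420,300,4,'w1c')
s=env.read_state();print(s["position"],s["tool_rot"],s["joint_positions"])
E
```

```text
t: 1.92
position: [0.4894, -0.2774, 0.2055]
tool_rot: [[-0.971, 0.241, 0.0], [0.241, 0.971, 0.0], [-0.0, 0.0, -1.0]]
wrist_force: [0.3, -0.6, 0.8]
gripper_width: 0.0857
[ 0.48943445 -0.27736997  0.20546309] [[-9.71443851e-01  2.37269559e-01 -2.41329710e-05]
 [ 2.37269557e-01  9.71443850e-01  5.35558693e-05]
 [ 3.61510038e-05  4.63005006e-05 -9.99999998e-01]] [-2.37594248e-01  2.80213533e-01  1.41997989e-01 -4.68175110e-05
 -1.43261684e+00 -1.57274981e+00]
```

View pics/w1.png

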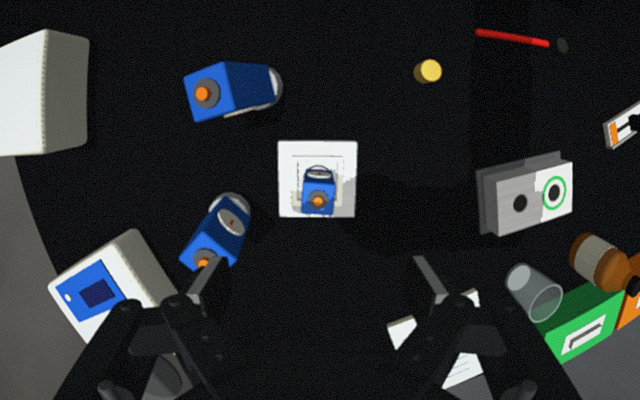

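View pics/w1c.png

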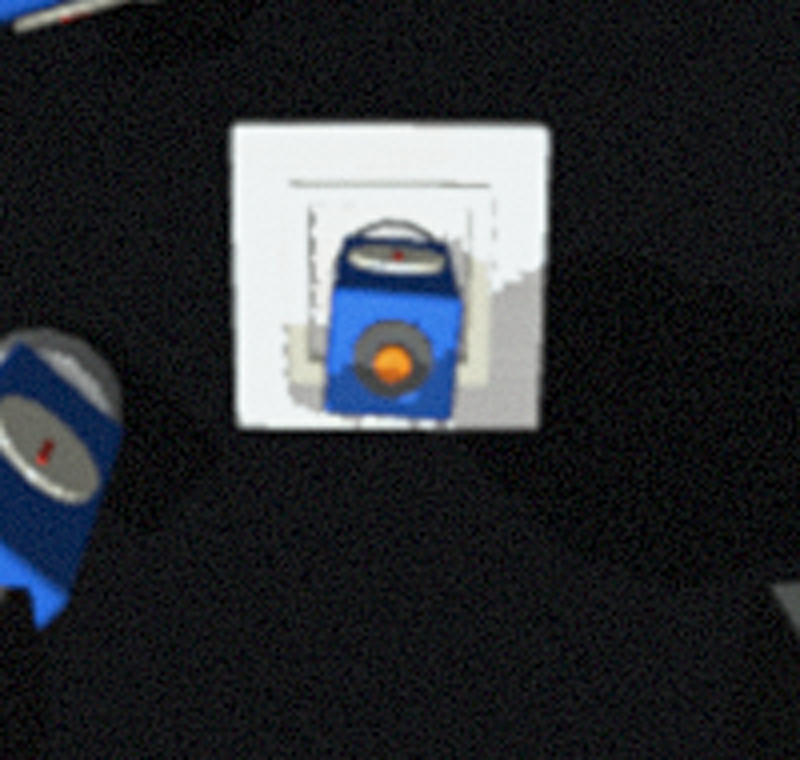

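The smallest blue gauge sits in the stand at about (318,190) in the wrist picture, with its rod at (318,200). It is slightly yawed relative to the stand.

```bash
python3 - <<'E'
from h import *
np.set_printoptions(precision=4,suppress=True)
f=env.grab_frame("wrist");s=env.read_state();R=s["tool_rot"];P=s["position"]
T=lambda x,y:((x+.5)/4+220-.5,(y+.5)/4+110-.5)
for n,z,pts in [('gauge',.106,[(333,290),(462,297),(454,418),(326,410)]),('stand',.02,[(231,125),(549,126),(541,431),(237,428)]),('rod',.1125,[(393,362)]*2)]:
    c=np.array([atz(f,*T(*p),z,True) for p in pts]);e=np.roll(c,-1,0)-c
    print(n,c.mean(0),np.linalg.norm(e,axis=1),np.degrees(np.arctan2(e[:,1],e[:,0])),'tool',R.T@(c.mean(0)-P)*1000)
print(np.degrees(np.arctan2(R[1,1],R[0,1])))
E
```

```text
gauge [ 0.4903 -0.2763  0.106 ] [0.0286 0.0282 0.0292 0.0279] [  73.1001  -16.5015 -107.5021  162.2997] tool [-0.6171  1.2366 99.4748]
stand [ 0.4916 -0.2775  0.02  ] [0.0908 0.0919 0.0921 0.0912] [  76.0941  -13.5065 -104.3345  165.7048] tool [ -2.1722   0.3538 185.4747]
rod [ 0.4902 -0.2765  0.1125] [0. 0.] [0. 0.] tool [-0.5104  1.0414 92.9748]
76.32352367478876
```

```bash
python3 -m creep '[[[1,-0.5,1,0,0,0,3.4],[1,0,0,38,0,0,0],[1,0,0,38,0,0,0],[1,0,0,35,0,0,0],[1,0,0,25,0,0,0],[1,0,0,13.5,0,0,0],[1,0,0,0,0,0,0],[1,0,0,0,0,0,0]]]'
python3 - <<'E'
from h import *
f=env.grab_frame("wrist");cv2.imwrite("pics/w2.png",f["color"][:,:,::-1])
E
```

```text
t: 2.68
position: [0.49, -0.2767, 0.0559]
tool_rot: [[-0.956, 0.294, -0.001], [0.294, 0.956, -0.0], [0.001, -0.0, -1.0]]
wrist_force: [0.6, -0.1, -0.4]
gripper_width: 0.0857
```

View pics/w2.png

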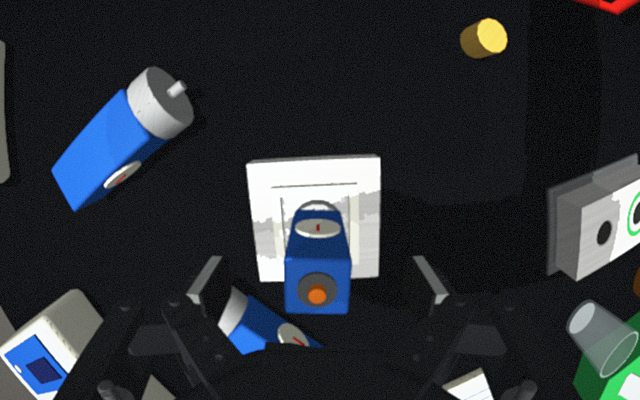

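```bash
python3 - <<'E'
from h import *
for n in("top","scene"):
    f=env.grab_frame(n);cv2.imwrite(f"pics/{n}2.png",f["color"][:,:,::-1])
f=env.grab_frame("wrist")
for p in ([.3687,-.3093,0],[.3687,-.3093,.139],[.5031,-.3927,0],[.5031,-.3927,.139]): print(proj(f,p,True))
E
```

```text
(np.float64(225.08108426109865), np.float64(71.39348443600633))
(np.float64(109.11071039774734), np.float64(27.532733591349228))
(np.float64(192.8151020177647), np.float64(261.17421621401934))
(np.float64(109.2493407980158), np.float64(377.3495294948269))
```

View pics/top2.png

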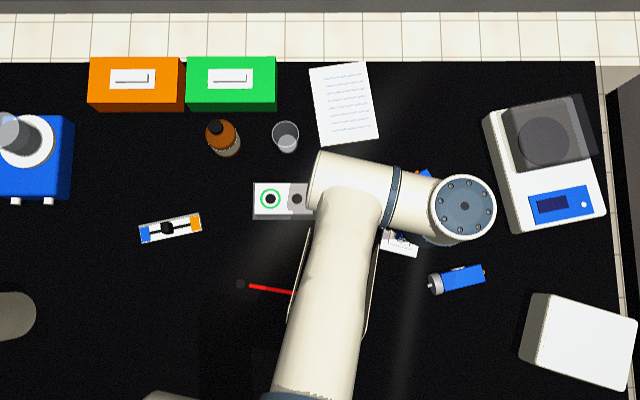

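View pics/scene2.png

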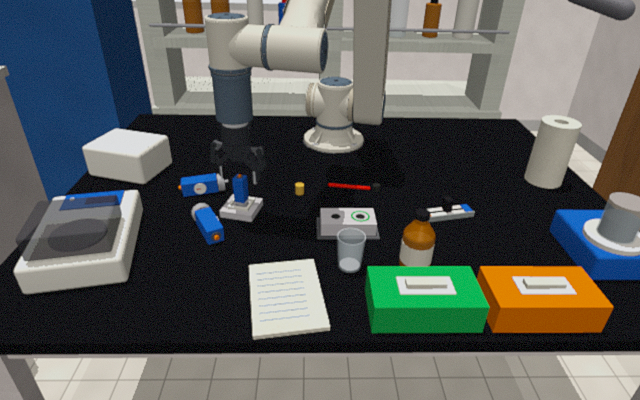

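Both larger look-alikes have toppled by themselves. They stood on their own pins, and my wrist force stayed near zero with no contact. In the scene view they now lie at (203,185) and (207,222). The small gauge still stands in its stand. I'll check the clearance to the fingers before closing.

```bash
python3 - <<'E'
from h import *
np.set_printoptions(precision=4,suppress=True)
f=env.grab_frame("scene");crop(f["color"],170,130,290,260,5,'sc2c')
for p in [(198,210),(217,238),(222,184),(180,188)]: print(atz(f,*p,.02))
f=env.grab_frame("wrist");crop(f["color"],170,240,470,400,2.6,'w2c')
E
```

```text
[ 0.5237 -0.3871  0.02  ]
[ 0.649  -0.3145  0.02  ]
[ 0.3814 -0.3468  0.02  ]
[ 0.407  -0.4635  0.02  ]
```

View pics/sc2c.png

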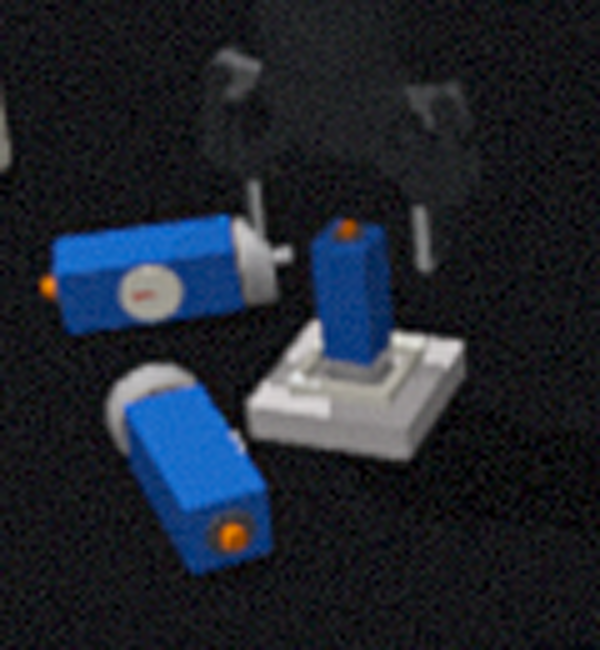

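View pics/w2c.png

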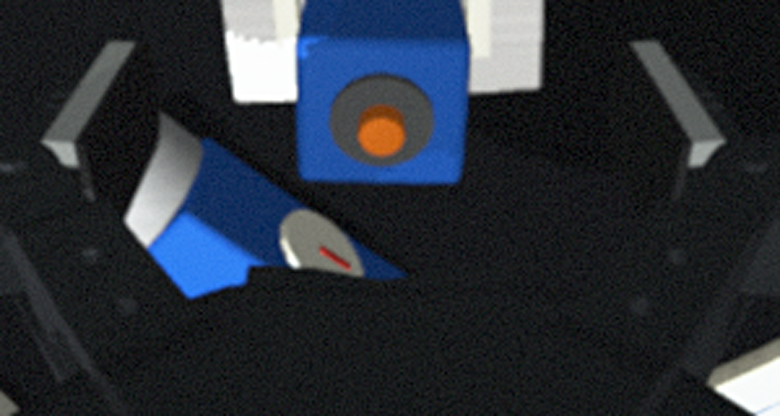

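Both fallen decoys are clear of the stand and the fingers, and the small gauge is centred between the pads. Closing.

```bash
python3 -m creep '[[[-1,0,0,0,0,0,0],[-1,0,0,0,0,0,0],[-1,0,0,0,0,0,0],[-1,0,0,0,0,0,0],[-1,0,0,0,0,0,0],[-1,0,0,0,0,0,0],[-1,0,0,0,0,0,0],[-1,0,0,0,0,0,0]]]'
python3 - <<'E'
from h import *
f=env.grab_frame("wrist");crop(f["color"],200,150,440,340,3.2,'w3c');print(env.read_state()["wrist_torque"])
f=env.grab_frame("scene");crop(f["color"],170,130,290,260,5,'sc3c')
E
```

```text
t: 3.65
position: [0.4903, -0.2766, 0.0563]
tool_rot: [[-0.955, 0.296, 0.0], [0.296, 0.955, -0.0], [-0.0, -0.0, -1.0]]
wrist_force: [-0.6, -0.3, 3.7]
gripper_width: 0.029
[ 0.16893165  0.36317273 -0.05397684]
```

View pics/w3c.png

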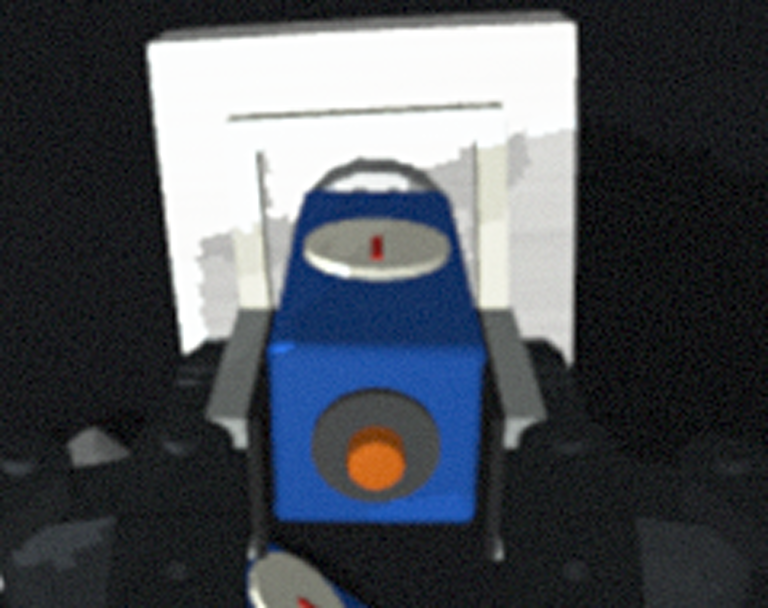

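View pics/sc3c.png

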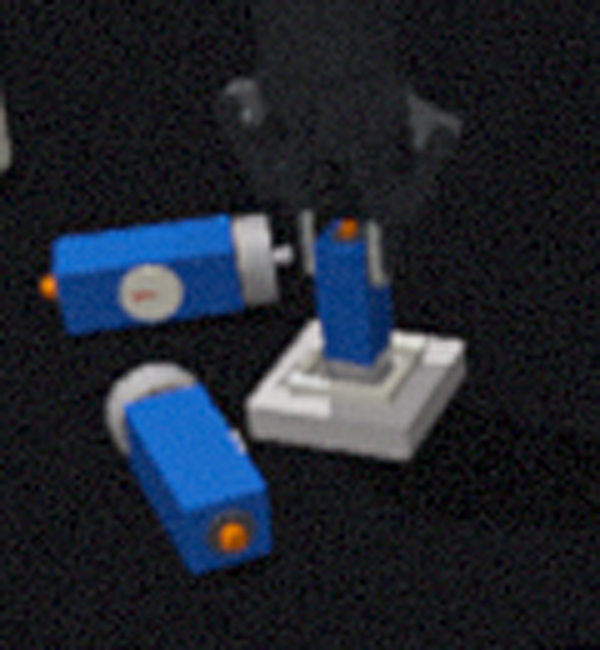

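```bash
python3 -m creep '[[[-1,0,0,-5,0,0,0],[-1,0,0,-10,0,0,0],[-1,0,0,-20,0,0,0],[-1,0,0,-30,0,0,0],[-1,0,0,-25,0,0,0],[-1,0,0,-10,0,0,0],[-1,0,0,0,0,0,0],[-1,0,0,0,0,0,0],[-1,0,0,0,0,0,0]]]'
python3 - <<'E'
from h import *
f=env.grab_frame("wrist");crop(f["color"],200,150,440,340,3.2,'w4c');print(env.read_state()["wrist_torque"])
f=env.grab_frame("scene");crop(f["color"],170,100,290,230,5,'sc4c')
E
```

```text
t: 4.5
position: [0.4891, -0.2758, 0.1538]
tool_rot: [[-0.955, 0.296, -0.003], [0.296, 0.955, 0.002], [0.004, 0.001, -1.0]]
wrist_force: [0.0, -0.5, -3.4]
gripper_width: 0.0285
[-0.05141068 -0.02930242  0.05027508]
```

View pics/sc4c.png

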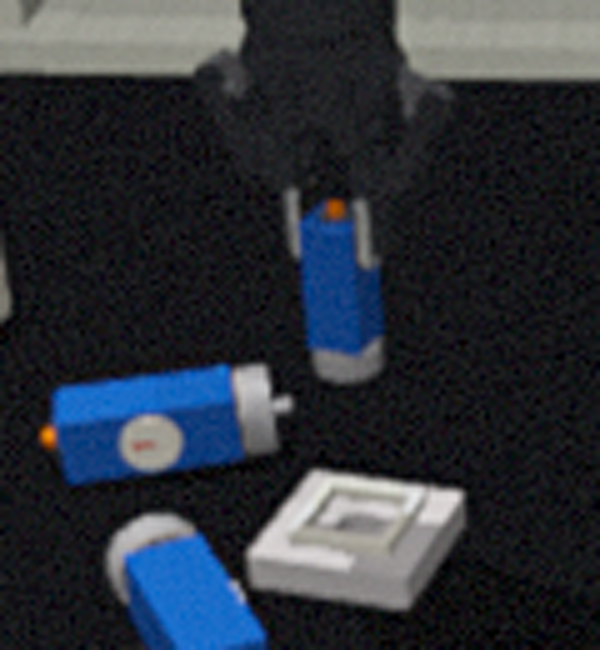

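View pics/w4c.png

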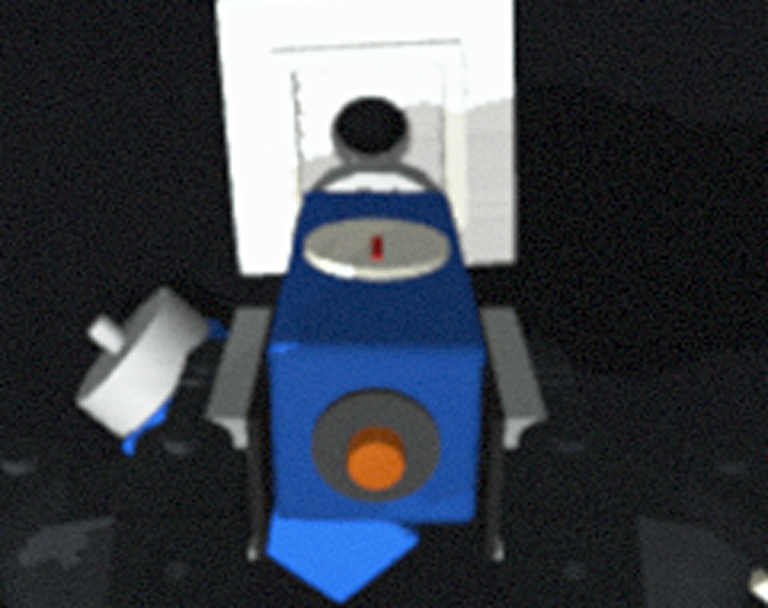

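```bash
python3 -m creep '[[[-1,0,15,0,0,0,0],[-1,1,30,0,0,0,0],[-1,1,36,0,0,0,0],[-1,2,36,0,0,0,0],[-1,2,36,0,0,0,0],[-1,1,36,0,0,0,0],[-1,1,36,0,0,0,0],[-1,1,36,0,0,0,0],[-1,1,36,0,0,0,0],[-1,1,20,0,0,0,0],[-1,0,10.5,0,0,0,0],[-1,0,0,0,0,0,0],[-1,0,0,0,0,0,0],[-1,0,0,0,0,0,0]]]'
python3 - <<'E'
from h import *
s=env.read_state();print(s["position"],s["tool_rot"],s["joint_positions"])
f=env.grab_frame("wrist");cv2.imwrite("pics/w5.png",f["color"][:,:,::-1])
f=env.grab_frame("scene");crop(f["color"],290,120,420,250,5,'sc5c')
f=env.grab_frame("top");crop(f["color"],200,100,350,240,5,'t5c')
E
```

```text
t: 5.77
position: [0.5761, 0.0386, 0.1555]
tool_rot: [[-0.955, 0.297, -0.001], [0.297, 0.955, -0.001], [0.001, -0.001, -1.0]]
wrist_force: [-0.2, 0.3, -2.7]
gripper_width: 0.0287
[0.5761003  0.03857923 0.15547195] [[-9.55028466e-01  2.96511617e-01 -1.22041076e-03]
 [ 2.96512531e-01  9.55028742e-01 -6.48159348e-04]
 [ 9.73340573e-04 -9.80877710e-04 -9.99999045e-01]] [ 3.37714889e-01  3.28813342e-01  8.26611396e-02  2.13552718e-04
 -1.32601036e+00 -2.20960166e+00]
```

View pics/sc5c.png

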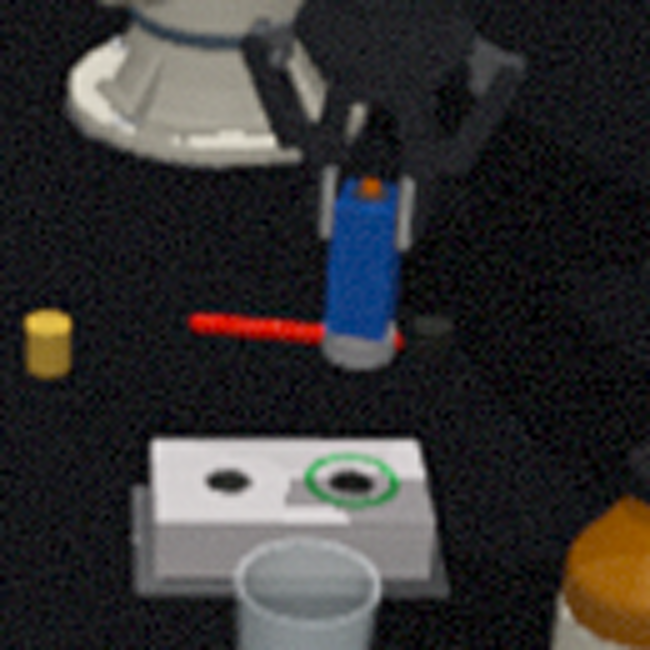

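View pics/w5.png

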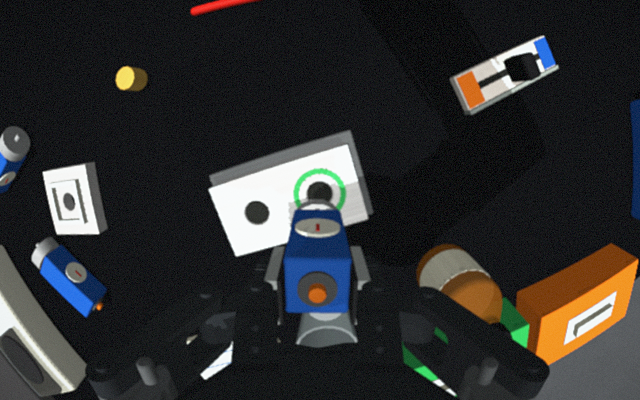

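View pics/t5c.png

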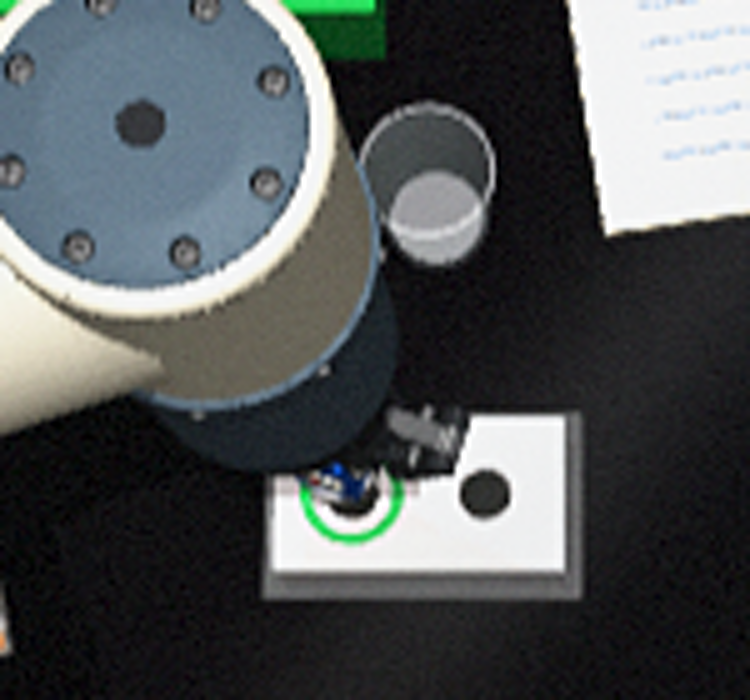

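```bash
python3 - <<'E'
from h import *
f=env.grab_frame("wrist");crop(f["color"],200,120,380,260,4,'w5c')
E
```

```text
(no output)
```

View pics/w5c.png

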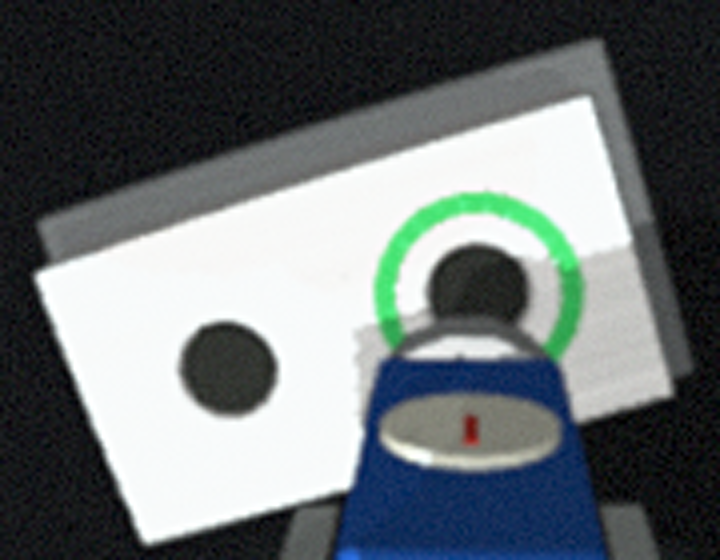

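```bash
python3 - <<'E'
from h import *
np.set_printoptions(precision=4,suppress=True)
f=env.grab_frame("wrist");s=env.read_state();R=s["tool_rot"];P=s["position"]
T=lambda x,y:((x+.5)/4+200-.5,(y+.5)/4+120-.5)
for z in(.04,.042,.046,.05):
  a=atz(f,*T(478.5,291),z,True);b=atz(f,*T(229,369),z,True)
  print(z,a,b,np.linalg.norm(a-b),'tool',R.T@(a-P)*1000, 'seen ring w',np.linalg.norm(atz(f,*T(375,291),z,True)-atz(f,*T(584,291),z,True)))
E
```

```text
0.04 [0.5766 0.0411 0.04  ] [ 0.5771 -0.0227  0.04  ] 0.06383643602499506 tool [  0.6218   2.2624 116.1269] seen ring w 0.049543214392085345
0.042 [0.5761 0.0412 0.042 ] [ 0.5766 -0.0221  0.042 ] 0.06338663061674933 tool [  1.1347   2.2462 114.1268] seen ring w 0.0491941221312531
0.046 [0.5751 0.0415 0.046 ] [ 0.5756 -0.021   0.046 ] 0.06248701980025784 tool [  2.1604   2.2138 110.1267] seen ring w 0.048495937609588605
0.05 [0.5741 0.0418 0.05  ] [ 0.5746 -0.0198  0.05  ] 0.06158740898376633 tool [  3.1861   2.1814 106.1265] seen ring w 0.04779775308792409
```

```bash
python3 -m creep '[[[-1,0.7,2.2,0,0,0,0],[-1,0,0,20,0,0,0],[-1,0,0,20,0,0,0],[-1,0,0,10,0,0,0],[-1,0,0,5,0,0,0],[-1,0,0,0,0,0,0],[-1,0,0,0,0,0,0],[-1,0,0,0,0,0,0]]]'
python3 - <<'E'
from h import *
s=env.read_state();print(s["position"],s["tool_rot"],s["wrist_force"])
f=env.grab_frame("wrist");crop(f["color"],200,120,440,320,3,'w6c')
f=env.grab_frame("scene");crop(f["color"],290,150,420,250,6,'sc6c')
E
```

```text
t: 6.68
position: [0.5775, 0.042, 0.1023]
tool_rot: [[-0.955, 0.296, 0.002], [0.296, 0.955, 0.0], [-0.002, 0.001, -1.0]]
wrist_force: [-0.6, -0.3, -2.7]
gripper_width: 0.0292
[0.57748339 0.04198476 0.10228816] [[-9.55296624e-01  2.95640273e-01  2.27787373e-03]
 [ 2.95641455e-01  9.55298955e-01  1.93434210e-04]
 [-2.11886345e-03  8.58220951e-04 -9.99997387e-01]] [-0.57493611 -0.27579097 -2.6615742 ]
```

View pics/sc6c.png

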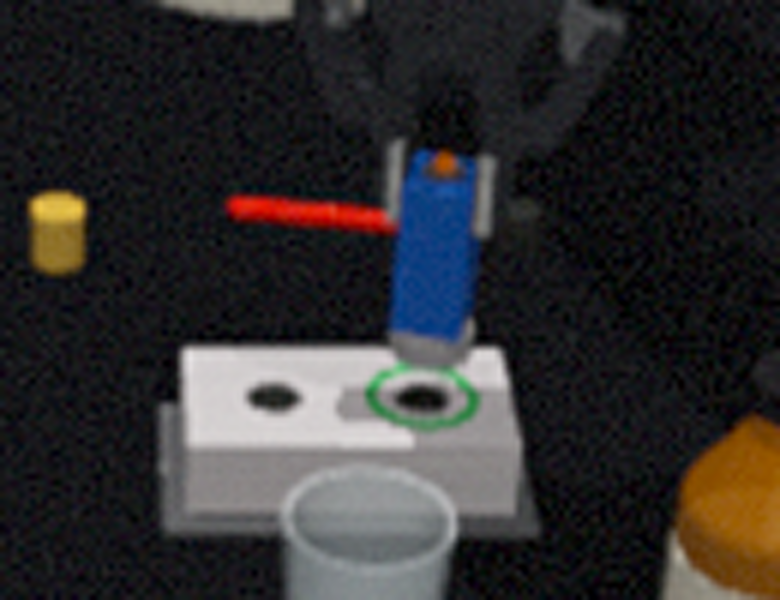

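View pics/w6c.png

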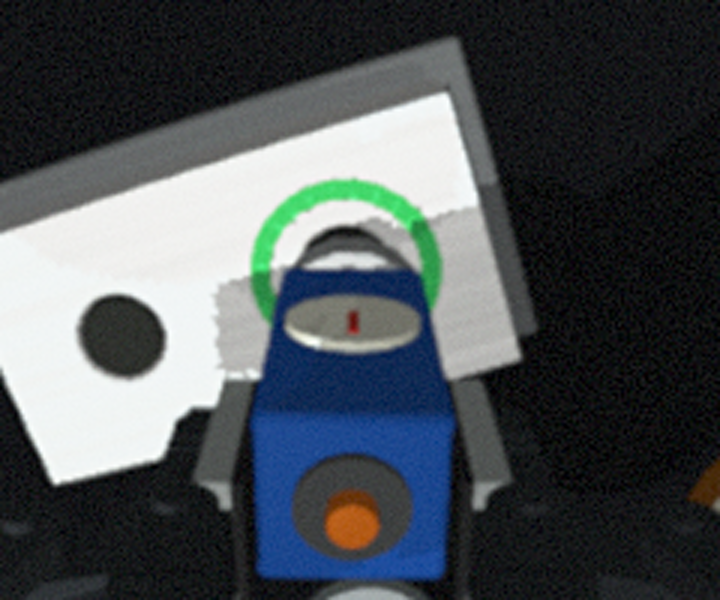

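```bash
python3 - <<'E'
from h import *
s=env.read_state();P=s["position"];print(s["t"],P,s["dq"])
f=env.grab_frame("scene");w=env.grab_frame("wrist")
T=lambda p:((p[0]-290+.5)*6-.5,(p[1]-150+.5)*6-.5)
W=lambda p:((p[0]-200+.5)*3-.5,(p[1]-120+.5)*3-.5)
z=P[2]-.0363
R=s["tool_rot"]
for h in(0,.014,.086,.0925):
  p=P-R[:,2]*(h-.0363); print(h,T(proj(f,p)),W(proj(w,p,True)))
E
```

```text
6.7833 [0.57727069 0.04206146 0.10209557] [ 0.00094765  0.00172267 -0.00658631 -0.00240784  0.0017796   0.0010741 ]
0 (np.float64(426.160676777043), np.float64(346.8951361184911)) (np.float64(351.3121533384253), np.float64(306.44916787125226))
0.014 (np.float64(428.457604748227), np.float64(319.0019863456288)) (np.float64(351.30771113657335), np.float64(328.10648904505456))
0.086 (np.float64(440.7571407569567), np.float64(169.64040238121572)) (np.float64(351.27807928674173), np.float64(502.8721794776851))
0.0925 (np.float64(441.9094104913347), np.float64(155.64761171344122)) (np.float64(351.2748918670707), np.float64(526.8046077357637))
```

```bash
python3 -m creep '[[[-1,0,0,4,0,0,0],[-1,0,0,2,0,0,0],[-1,0,0,2,0,0,0],[-1,0,0,0,0,0,0],[-1,0,0,0,0,0,0],[-1,0,0,0,0,0,0]]]'
python3 - <<'E'
from h import *
s=env.read_state();print(s["position"],s["tool_rot"][:,2],s["wrist_force"],s["wrist_torque"])
E
```

```text
t: 7.38
position: [0.5766, 0.0419, 0.093]
tool_rot: [[-0.955, 0.296, 0.0], [0.296, 0.955, -0.0], [-0.0, -0.0, -1.0]]
wrist_force: [0.5, -0.2, -2.2]
gripper_width: 0.029
[0.57661486 0.04187152 0.09301877] [ 7.30267950e-05 -9.35868584e-05 -9.99999993e-01] [ 0.45642314 -0.23305172 -2.15962927] [0.02053466 0.01796099 0.06487452]
```

```bash
python3 -m creep '[[[-1,0,-0.9,1,0,0,0],[-1,0,0,1,0,0,0],[-1,0,0,1,0,0,0],[-1,0,0,0,0,0,0],[-1,0,0,0,0,0,0]]]'; python3 -m creep '[[[-1,0,0,1,0,0,0],[-1,0,0,1,0,0,0],[-1,0,0,0,0,0,0],[-1,0,0,0,0,0,0]]]';python3 -m creep '[[[-1,0,0,1,0,0,0],[-1,0,0,1,0,0,0],[-1,0,0,0,0,0,0],[-1,0,0,0,0,0,0]]]'
```

```text
t: 7.8
position: [0.5762, 0.041, 0.0899]
tool_rot: [[-0.955, 0.296, -0.0], [0.296, 0.955, -0.0], [0.0, -0.0, -1.0]]
wrist_force: [-0.3, 0.3, -2.9]
gripper_width: 0.0289
t: 8.13
position: [0.5762, 0.041, 0.0879]
tool_rot: [[-0.955, 0.296, -0.0], [0.296, 0.955, -0.0], [0.0, -0.0, -1.0]]
wrist_force: [-0.7, 0.3, -2.8]
gripper_width: 0.0286
t: 8.47
position: [0.5762, 0.041, 0.0859]
tool_rot: [[-0.955, 0.296, -0.0], [0.296, 0.955, -0.0], [0.0, -0.0, -1.0]]
wrist_force: [0.5, -0.4, -2.5]
gripper_width: 0.0287
```

```bash
for i in 1 ; do python3 -m creep '[[[-1,0,0,1,0,0,0],[-1,0,0,0,0,0,0],[-1,0,0,0,0,0,0]]]'; python3 -m creep '[[[-1,0,0,1,0,0,0],[-1,0,0,0,0,0,0],[-1,0,0,0,0,0,0]]]';python3 -m creep '[[[-1,0,0,1,0,0,0],[-1,0,0,0,0,0,0],[-1,0,0,0,0,0,0]]]';python3 -m creep '[[[-1,0,0,1,0,0,0],[-1,0,0,0,0,0,0],[-1,0,0,0,0,0,0]]]'; done | grep -E "^pos|force"
```

```text
position: [0.5764, 0.0411, 0.0851]
wrist_force: [-0.3, 0.8, -1.9]
position: [0.5764, 0.041, 0.0842]
wrist_force: [0.2, 0.1, -1.0]
position: [0.5765, 0.041, 0.0832]
wrist_force: [-0.0, -0.7, -0.5]
position: [0.5765, 0.041, 0.0821]
wrist_force: [0.4, -0.1, 0.6]
```

```bash
for i in 1 ; do python3 -m creep '[[[-1,0,0,1,0,0,0],[-1,0,0,0,0,0,0],[-1,0,0,0,0,0,0]]]'; python3 -m creep '[[[-1,0,0,1,0,0,0],[-1,0,0,0,0,0,0],[-1,0,0,0,0,0,0]]]';python3 -m creep '[[[-1,0,0,1,0,0,0],[-1,0,0,0,0,0,0],[-1,0,0,0,0,0,0]]]'; done | grep -E "^pos|force"
```

```text
position: [0.5765, 0.041, 0.0811]
wrist_force: [-0.5, -0.1, 2.0]
position: [0.5765, 0.041, 0.0801]
wrist_force: [-0.3, 0.6, 3.2]
position: [0.5765, 0.041, 0.0791]
wrist_force: [-1.2, 0.6, 2.7]
```

```bash
for i in 1 ; do python3 -m creep '[[[-1,0,0,0.7,0,0,0],[-1,0,0,0,0,0,0],[-1,0,0,0,0,0,0]]]'; python3 -m creep '[[[-1,0,0,0.5,0,0,0],[-1,0,0,0,0,0,0],[-1,0,0,0,0,0,0]]]'; done | grep -E "^pos|force"
```

```text
position: [0.5764, 0.041, 0.0785]
wrist_force: [-0.1, -0.1, 2.7]
position: [0.5764, 0.041, 0.0779]
wrist_force: [0.6, -1.2, 4.6]
```

```bash
for i in 1 ; do python3 -m creep '[[[-1,0,0,0.4,0,0,0],[-1,0,0,0,0,0,0],[-1,0,0,0,0,0,0]]]'; python3 -m creep '[[[-1,0,0,0.3,0,0,0],[-1,0,0,0,0,0,0],[-1,0,0,0,0,0,0]]]'; done | grep -E "^pos|force"
```

```text
position: [0.5764, 0.041, 0.0775]
wrist_force: [-0.2, 0.7, 3.6]
position: [0.5764, 0.041, 0.0773]
wrist_force: [-0.2, -0.1, 5.3]
```

```bash
for i in 1 ; do python3 -m creep '[[[-1,0,0,0.3,0,0,0],[-1,0,0,0,0,0,0],[-1,0,0,0,0,0,0]]]'; python3 -m creep '[[[-1,0,0,0.3,0,0,0],[-1,0,0,0,0,0,0],[-1,0,0,0,0,0,0]]]'; done | grep -E "^pos|force"
```

```text
position: [0.5765, 0.041, 0.0773]
wrist_force: [-1.5, 0.3, 6.8]
position: [0.5766, 0.041, 0.0773]
wrist_force: [-1.4, 0.8, 8.3]
```

```bash
python3 -m creep '[[[-1,0,0,0.3,0,0,0],[-1,0,0,0.3,0,0,0],[-1,0,0,0,0,0,0],[-1,0,0,0,0,0,0]]]'
python3 - <<'E'
from h import *
s=env.read_state();print(s["t"],s["position"],s["tool_rot"][:,2],s["wrist_force"],s["wrist_torque"])
f=env.grab_frame("wrist");crop(f["color"],200,120,440,320,3,'w7c')
f=env.grab_frame("scene");crop(f["color"],290,150,420,250,6,'sc7c')
E
```

```text
t: 12.05
position: [0.5766, 0.041, 0.0772]
tool_rot: [[-0.955, 0.295, 0.001], [0.295, 0.955, -0.0], [-0.001, 0.0, -1.0]]
wrist_force: [-3.5, -0.4, 11.0]
gripper_width: 0.0285
12.05 [0.57663799 0.04100169 0.07723935] [ 1.42016213e-03 -8.43594025e-05 -9.99998988e-01] [-3.50699441 -0.44374031 10.97001654] [ 0.0909846   0.9253031  -0.03027358]
```

View pics/sc7c.png

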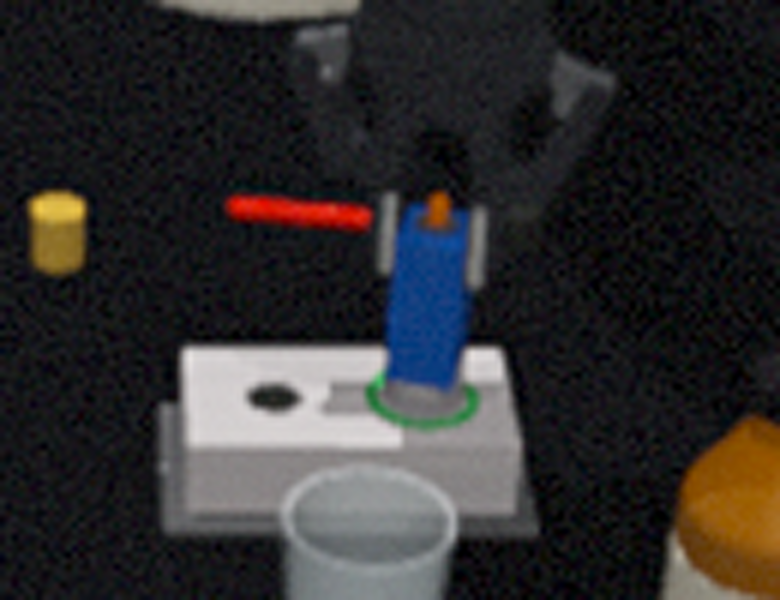

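View pics/w7c.png

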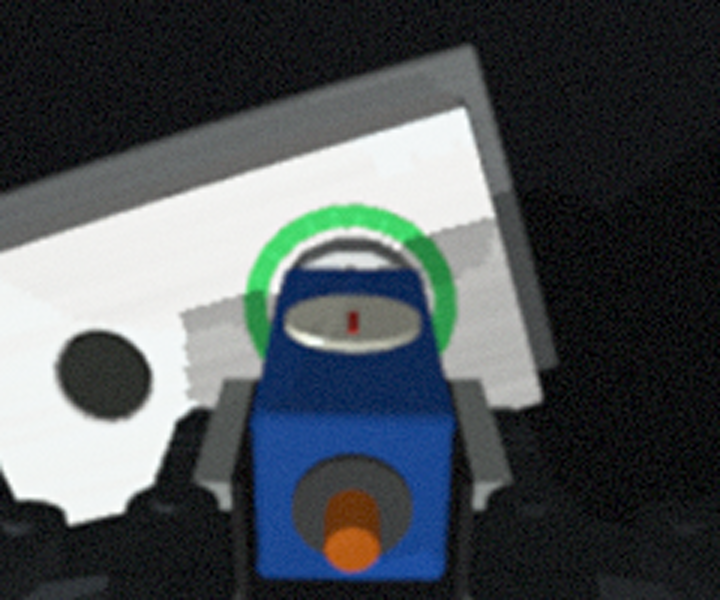

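```bash
python3 -m creep '[[[-1,0.4,-0.1,0.2,0,0,0],[-1,0,0,0,0,0,0],[-1,0,0,0,0,0,0],[-1,0,0,0,0,0,0],[-1,0,0,0,0,0,0],[-1,0,0,0,0,0,0],[-1,0,0,0,0,0,0],[-1,0,0,0,0,0,0]]]'
```

```text
t: 12.82
position: [0.5766, 0.041, 0.0772]
tool_rot: [[-0.955, 0.295, 0.002], [0.295, 0.955, -0.0], [-0.002, 0.0, -1.0]]
wrist_force: [-1.3, -0.4, 11.3]
gripper_width: 0.0287
```

```bash
python3 -m creep '[[[-1,0.2,0,0.2,0,0,0],[-1,0,0,0,0,0,0],[-1,0,0,0,0,0,0],[-1,0,0,0,0,0,0],[-1,0,0,0,0,0,0],[-1,0,0,0,0,0,0],[-1,0,0,0,0,0,0],[-1,0,0,0,0,0,0],[-1,0,0,0,0,0,0],[-1,0,0,0,0,0,0]]]';python3 -m creep '[[[-1,0,0,0,0,0,0],[-1,0,0,0,0,0,0],[-1,0,0,0,0,0,0],[-1,0,0,0,0,0,0],[-1,0,0,0,0,0,0],[-1,0,0,0,0,0,0],[-1,0,0,0,0,0,0],[-1,0,0,0,0,0,0],[-1,0,0,0,0,0,0],[-1,0,0,0,0,0,0],[-1,0,0,0,0,0,0],[-1,0,0,0,0,0,0],[-1,0,0,0,0,0,0],[-1,0,0,0,0,0,0],[-1,0,0,0,0,0,0],[-1,0,0,0,0,0,0],[-1,0,0,0,0,0,0],[-1,0,0,0,0,0,0],[-1,0,0,0,0,0,0],[-1,0,0,0,0,0,0]]]'
python3 - <<'E'
from h import *
f=env.grab_frame("wrist");crop(f["color"],270,230,370,330,6,'w8c');s=env.read_state();P,R=s["position"],s["tool_rot"]
W=lambda p:((p[0]-270+.5)*6-.5,(p[1]-230+.5)*6-.5)
for pk in(0,.002,.004,.006,.008): print(pk,W(proj(f,P-R[:,2]*(.0925+pk-.0363),True)))
E
```

```text
t: 13.65
position: [0.5765, 0.041, 0.0772]
tool_rot: [[-0.955, 0.295, 0.003], [0.295, 0.955, -0.0], [-0.002, 0.001, -1.0]]
wrist_force: [-1.5, 0.4, 11.9]
gripper_width: 0.029
t: 15.32
position: [0.5766, 0.041, 0.0772]
tool_rot: [[-0.955, 0.295, 0.003], [0.295, 0.955, -0.0], [-0.003, 0.001, -1.0]]
wrist_force: [-1.1, -0.6, 11.9]
gripper_width: 0.0288
0 (np.float64(282.0294774967899), np.float64(391.4720317632306))
0.002 (np.float64(282.0175219839067), np.float64(406.9592797320147))
0.004 (np.float64(282.0053404386772), np.float64(422.8416799761062))
0.006 (np.float64(281.9929292054269), np.float64(439.1321395951604))
0.008 (np.float64(281.980284766311), np.float64(455.8439863775235))
```

View pics/w8c.png

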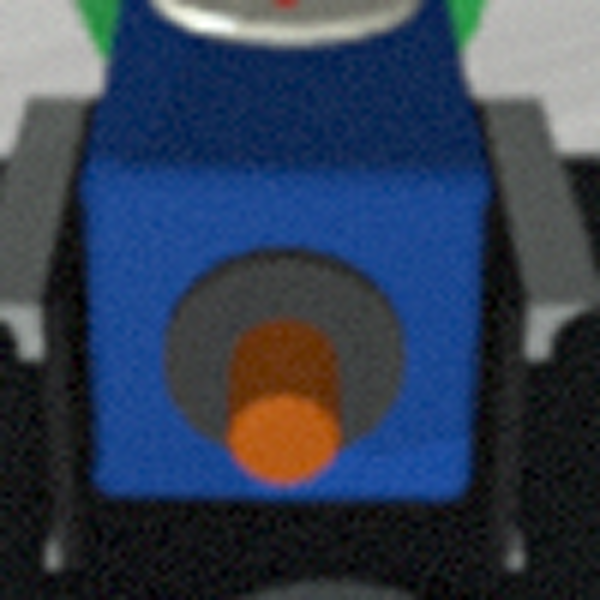

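The rod's top is at (284,438), which matches a peak of 6 mm: the pin sank about 2 mm, so the pad is firm and the marker goes to the blue end. Lifting and returning.

```bash
python3 -m creep '[[[-1,0,0,-2,0,0,0],[-1,0,0,-6,0,0,0],[-1,0,0,-15,0,0,0],[-1,0,0,-25,0,0,0],[-1,0,0,-25,0,0,0],[-1,0,0,-8,0,0,0],[-1,0,0,0,0,0,0],[-1,0,0,0,0,0,0]]]'
python3 - <<'E'
from h import *
s=env.read_state();P,R=s["position"],s["tool_rot"];print(P,R)
print(R.T@(np.array([.4908,-.2770,P[2]])-P)*1000)
E
```

```text
t: 16.03
position: [0.5746, 0.0414, 0.1548]
tool_rot: [[-0.955, 0.296, -0.003], [0.296, 0.955, 0.001], [0.003, -0.0, -1.0]]
wrist_force: [-0.4, 0.4, -2.6]
gripper_width: 0.029
[0.57460321 0.04139672 0.15479407] [[-9.55113391e-01  2.96226613e-01 -2.86439259e-03]
 [ 2.96225924e-01  9.55117663e-01  6.71492526e-04]
 [ 2.93474591e-03 -2.07155839e-04 -9.99995672e-01]]
[-1.42757932e+01 -3.28931070e+02  2.62442796e-02]
```

```bash
python3 -m creep '[[[-1,0,-15,0,0,0,0],[-1,-1,-30,0,0,0,0],[-1,-1,-36,0,0,0,0],[-1,-2,-36,0,0,0,0],[-1,-2,-36,0,0,0,0],[-1,-2,-36,0,0,0,0],[-1,-2,-36,0,0,0,0],[-1,-2,-36,0,0,0,0],[-1,-1,-36,0,0,0,0],[-1,-1,-20,0,0,0,0],[-1,0,-11.5,0,0,0,0],[-1,0,0,0,0,0,0],[-1,0,0,0,0,0,0],[-1,0,0,0,0,0,0],[-1,0,0,0,0,0,0]]]'
python3 - <<'E'
from h import *
s=env.read_state();print(s["position"],s["tool_rot"],s["joint_positions"])
f=env.grab_frame("wrist");crop(f["color"],210,110,410,310,4,'w9');cv2.imwrite("pics/w9full.png",f["color"][:,:,::-1])
E
```

```text
t: 17.28
position: [0.492, -0.2757, 0.156]
tool_rot: [[-0.956, 0.295, -0.001], [0.295, 0.956, 0.001], [0.001, 0.0, -1.0]]
wrist_force: [0.3, 1.1, -2.6]
gripper_width: 0.0289
[ 0.49201287 -0.2756884   0.15601217] [[-9.55603596e-01  2.94654641e-01 -6.39924344e-04]
 [ 2.94654248e-01  9.55603716e-01  6.41555271e-04]
 [ 8.00551319e-04  4.24516097e-04 -9.99999589e-01]] [-2.33772150e-01  3.02306515e-01  4.67855585e-02 -4.91737160e-04
 -1.31604653e+00 -1.63599403e+00]
```

View pics/w9.png

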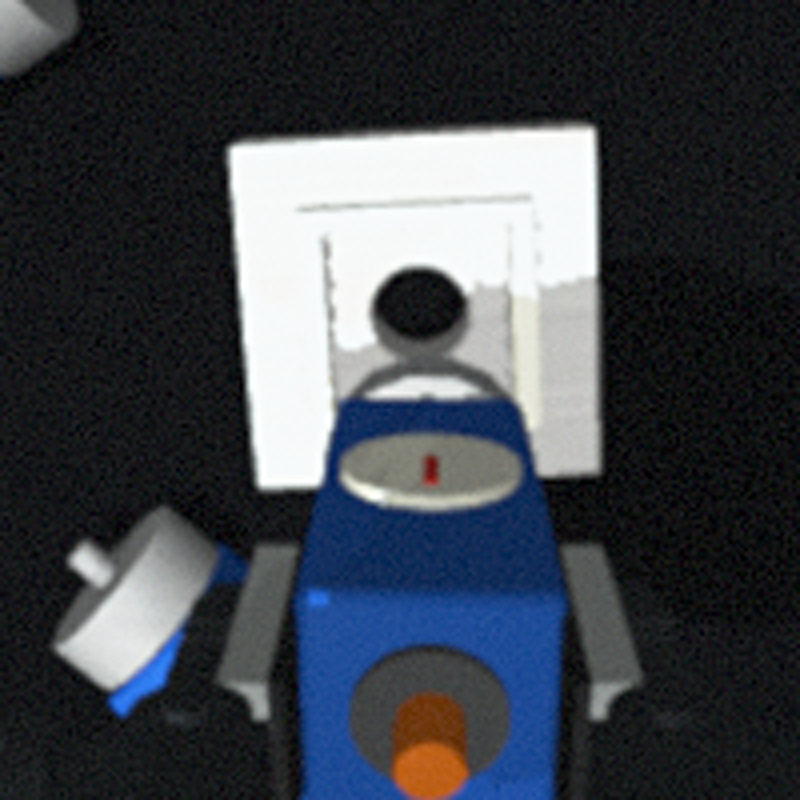

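View pics/w9full.png

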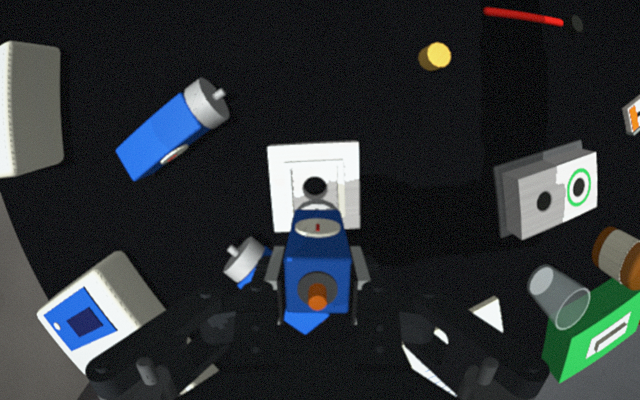

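```bash
python3 - <<'E'
from h import *
np.set_printoptions(precision=4,suppress=True)
f=env.grab_frame("wrist");s=env.read_state();R=s["tool_rot"];P=s["position"]
T=lambda x,y:((x+.5)/4+210-.5,(y+.5)/4+110-.5)
c=np.array([atz(f,*T(*p),.02,True) for p in [(230,146),(597,127),(603,474),(257,491)]]);e=np.roll(c,-1,0)-c
print(P,c.mean(0),np.linalg.norm(e,axis=1),np.degrees(np.arctan2(e[:,1],e[:,0])))
print('hole',atz(f,*T(420,304),.02,True))
for p in (c.mean(0),): print(R.T@(p-P)*1000)
E
```

```text
[ 0.4922 -0.2758  0.1564] [ 0.492  -0.2774  0.02  ] [0.0907 0.091  0.0918 0.0912] [  75.7699  -14.1866 -104.12    165.0748]
hole [ 0.4892 -0.2769  0.02  ]
[ -0.2473  -1.6108 136.3641]
```

```bash
python3 -m creep '[[[-1,0.7,-1.7,0,0,0,0],[-1,0,0,20,0,0,0],[-1,0,0,25,0,0,0],[-1,0,0,20,0,0,0],[-1,0,0,10,0,0,0],[-1,0,0,5,0,0,0],[-1,0,0,0,0,0,0],[-1,0,0,0,0,0,0],[-1,0,0,0,0,0,0],[-1,0,0,0,0,0,0]]]'
```

```text
t: 18.22
position: [0.4916, -0.2786, 0.0778]
tool_rot: [[-0.955, 0.296, 0.002], [0.296, 0.955, -0.001], [-0.003, -0.0, -1.0]]
wrist_force: [0.1, 0.7, -2.0]
gripper_width: 0.0288
```

```bash
python3 -m creep '[[[-1,0.3,1.2,3,0,0,0],[-1,0,0,3,0,0,0],[-1,0,0,3,0,0,0],[-1,0,0,0,0,0,0],[-1,0,0,0,0,0,0],[-1,0,0,0,0,0,0]]]'
python3 - <<'E'
from h import *
f=env.grab_frame("wrist");crop(f["color"],210,110,410,310,3.5,'w10')
f=env.grab_frame("scene");crop(f["color"],170,130,290,230,6,'sc10')
E
```

```text
t: 18.72
position: [0.4908, -0.2771, 0.0675]
tool_rot: [[-0.955, 0.296, -0.0], [0.296, 0.955, -0.0], [0.0, -0.0, -1.0]]
wrist_force: [0.5, -0.4, -2.4]
gripper_width: 0.029
```

View pics/w10.png

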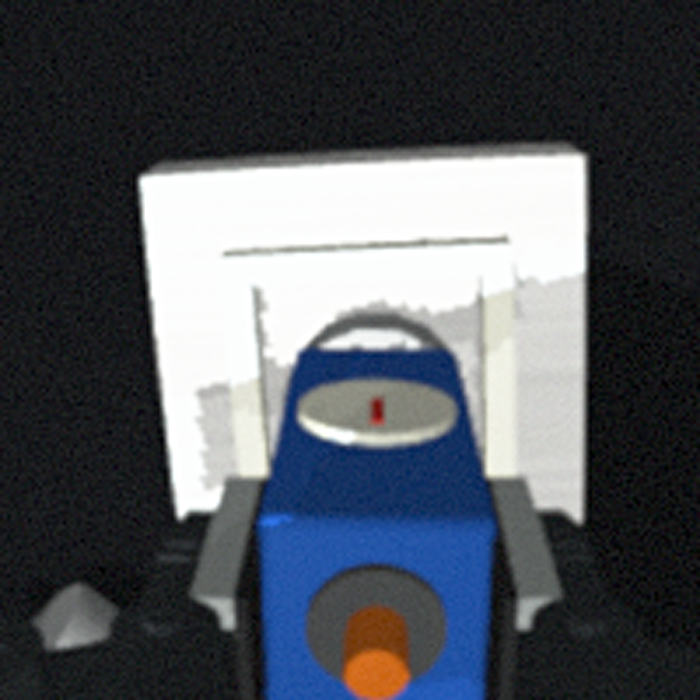

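View pics/sc10.png

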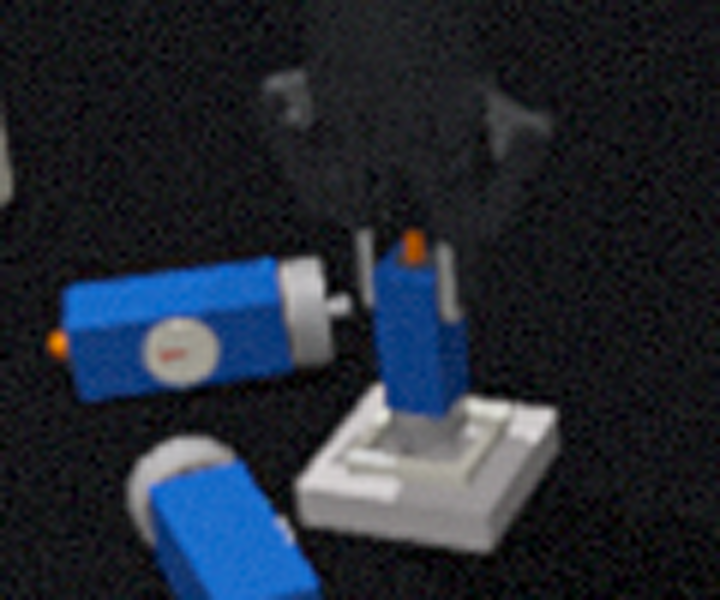

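```bash
python3 -m creep '[[[-1,0,0,2.5,0,0,0],[-1,0,0,2.5,0,0,0],[-1,0,0,2.5,0,0,0],[-1,0,0,1,0,0,0],[-1,0,0,0,0,0,0],[-1,0,0,0,0,0,0],[-1,0,0,0,0,0,0]]]'; python3 -m creep '[[[-1,0,0,1,0,0,0],[-1,0,0,0,0,0,0],[-1,0,0,0,0,0,0]]]'; python3 -m creep '[[[-1,0,0,1,0,0,0],[-1,0,0,0,0,0,0],[-1,0,0,0,0,0,0]]]'
```

```text
t: 19.4
position: [0.4909, -0.277, 0.0591]
tool_rot: [[-0.955, 0.296, 0.0], [0.296, 0.955, -0.0], [-0.0, -0.0, -1.0]]
wrist_force: [-1.1, -0.6, -2.8]
gripper_width: 0.0288
t: 19.65
position: [0.4907, -0.277, 0.058]
tool_rot: [[-0.955, 0.296, -0.0], [0.296, 0.955, 0.0], [0.0, 0.0, -1.0]]
wrist_force: [-0.4, 0.3, -2.2]
gripper_width: 0.0288
t: 19.9
position: [0.4907, -0.277, 0.0569]
tool_rot: [[-0.955, 0.296, -0.0], [0.296, 0.955, 0.0], [0.0, 0.0, -1.0]]
wrist_force: [-0.4, 0.4, -3.2]
gripper_width: 0.0289
```

```bash
python3 -m creep '[[[-1,0,0,0.6,0,0,0],[-1,0,0,0,0,0,0],[-1,0,0,0,0,0,0]]]'; python3 -m creep '[[[-1,0,0,0.6,0,0,0],[-1,0,0,0,0,0,0],[-1,0,0,0,0,0,0]]]'
```

```text
t: 20.15
position: [0.4908, -0.277, 0.0564]
tool_rot: [[-0.955, 0.296, 0.0], [0.296, 0.955, -0.0], [-0.0, 0.0, -1.0]]
wrist_force: [-0.8, -0.1, -1.9]
gripper_width: 0.0291
t: 20.4
position: [0.4909, -0.2771, 0.0563]
tool_rot: [[-0.955, 0.296, 0.001], [0.296, 0.955, -0.0], [-0.001, -0.0, -1.0]]
wrist_force: [-0.6, 0.9, 1.2]
gripper_width: 0.0288
```

```bash
python3 -m creep '[[[0.4,0,0,0,0,0,0],[0.4,0,0,0,0,0,0],[0.4,0,0,0,0,0,0],[0.4,0,0,0,0,0,0],[0.4,0,0,0,0,0,0],[0.4,0,0,0,0,0,0]]]'
python3 - <<'E'
from h import *
f=env.grab_frame("wrist");cv2.imwrite("pics/w11.png",f["color"][:,:,::-1])
E
```

```text
t: 20.9
position: [0.4908, -0.277, 0.0558]
tool_rot: [[-0.955, 0.296, 0.0], [0.296, 0.955, -0.0], [-0.0, 0.0, -1.0]]
wrist_force: [-1.4, -0.7, -0.6]
gripper_width: 0.0596
```

View pics/w11.png

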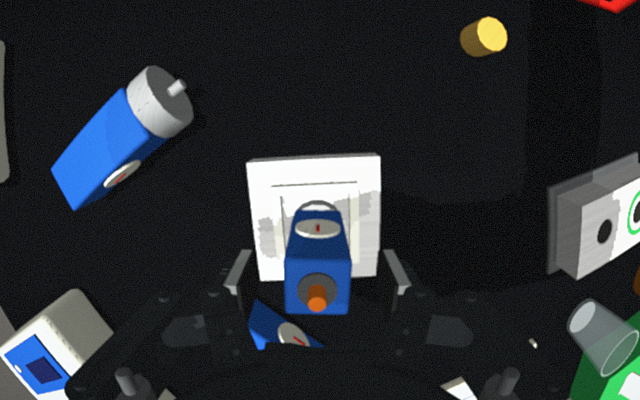

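Gauge released and standing upright in its stand. Next: rise and go to the marker.

```bash
python3 -m creep '[[[0.4,0,0,-8,0,0,0],[0.4,0,0,-20,0,0,0],[0.4,0,0,-30,0,0,0],[0.4,0,0,-35,0,0,0],[0.4,0,0,-22,0,0,0],[0.4,0,0,0,0,0,0],[0.4,0,0,0,0,0,0]]]'
python3 -m creep '[[[-1,5,20,0,0,0,0],[-1,9,38,0,0,0,0],[-1,9,38,0,0,0,0],[-1,9,38,0,0,0,0],[-1,9,38,0,0,0,0],[-1,9,38,0,0,0,0],[-1,9,38,0,0,0,0],[-1,9,38,0,0,0,0],[-1,9,38,0,0,0,0],[-1,9,38,0,0,0,0],[-1,9,38,0,0,0,0],[-1,9,38,0,0,0,0],[-1,9,38,0,0,0,0],[-1,4,20,0,0,0,0],[-1,0,0,0,0,0,-7],[-1,0,0,0,0,0,-7],[-1,0,0,0,0,0,-7],[-1,0,0,0,0,0,-7],[-1,0,0,0,0,0,-1],[-1,0,0,0,0,0,0]]]'
python3 - <<'E'
from h import *
s=env.read_state();print(s["position"],s["tool_rot"],s["joint_positions"])
f=env.grab_frame("wrist");cv2.imwrite("pics/w12.png",f["color"][:,:,::-1])
f=env.grab_frame("scene");cv2.imwrite("pics/sc12.png",f["color"][:,:,::-1])
f=env.grab_frame("top");crop(f["color"],370,200,490,310,6,'t12')
E
```

```text
t: 21.53
position: [0.4917, -0.2773, 0.173]
tool_rot: [[-0.955, 0.296, 0.004], [0.296, 0.955, -0.001], [-0.004, 0.0, -1.0]]
wrist_force: [0.7, -0.8, -0.9]
gripper_width: 0.0597
t: 23.2
position: [0.5253, 0.2312, 0.17]
tool_rot: [[-0.979, -0.202, -0.001], [-0.202, 0.979, -0.001], [0.002, -0.001, -1.0]]
wrist_force: [-0.1, -0.3, -0.6]
gripper_width: 0.0001
[0.52528326 0.23117177 0.16997756] [[-9.79355836e-01 -2.02138873e-01 -1.42214738e-03]
 [-2.02137767e-01  9.79356698e-01 -8.84285337e-04]
 [ 1.57153800e-03 -5.78560310e-04 -9.99998598e-01]] [ 6.86820788e-01  3.15929044e-01  1.01671441e-01 -2.22990837e-04
 -1.35819914e+00 -2.05402892e+00]
```

View pics/w12.png

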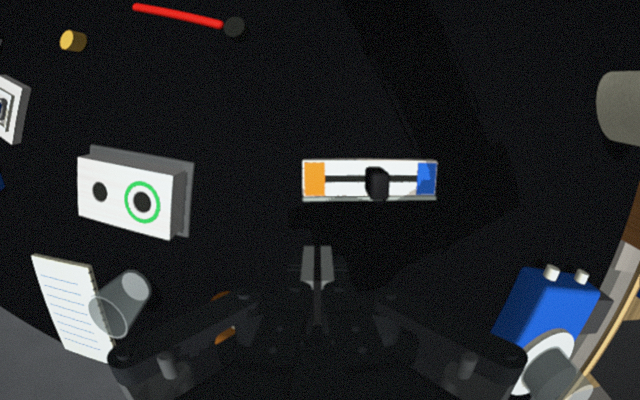

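View pics/sc12.png

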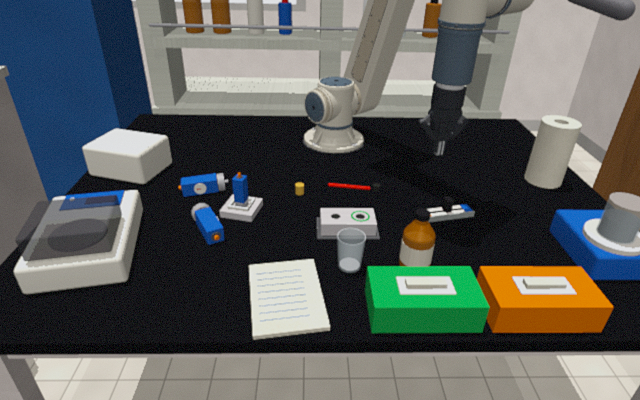

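View pics/t12.png

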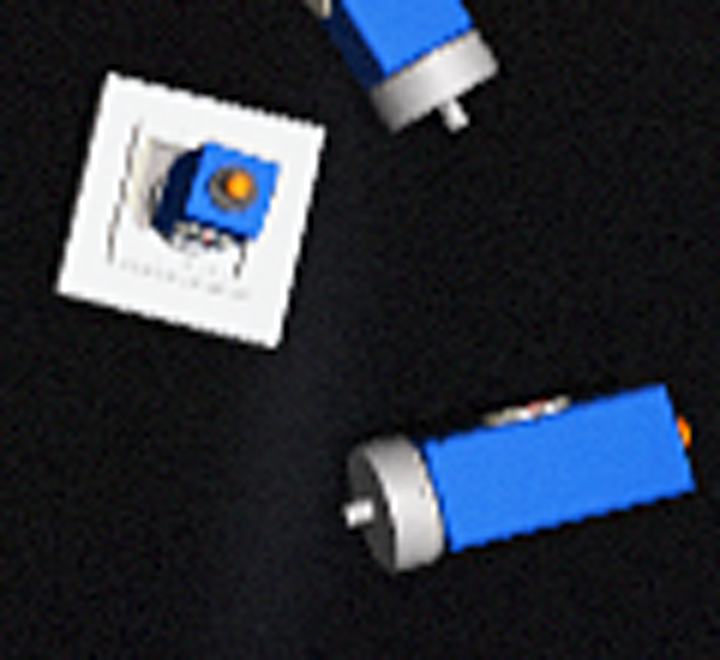

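```bash
python3 - <<'E'
from h import *
f=env.grab_frame("wrist");crop(f["color"],290,140,450,220,5,'w12c')
E
```

```text
(no output)
```

View pics/w12c.png

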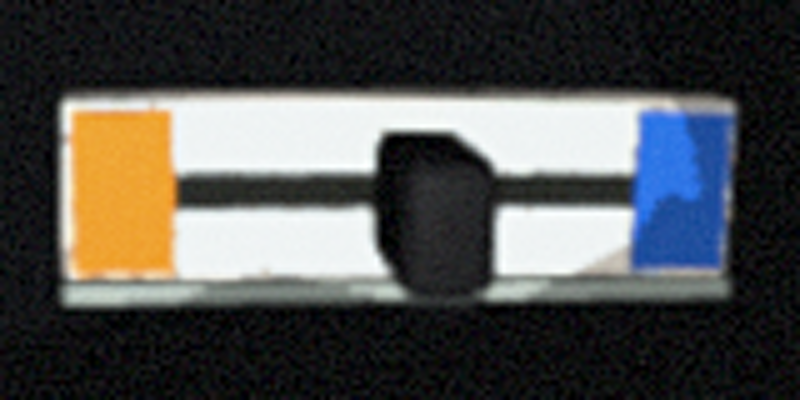

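```bash
python3 - <<'E'
from h import *
np.set_printoptions(precision=4,suppress=True)
f=env.grab_frame("wrist");s=env.read_state();R=s["tool_rot"];P=s["position"]
T=lambda x,y:((x+.5)/5+290-.5,(y+.5)/5+140-.5)
c=np.array([atz(f,*T(*p),.014,True) for p in [(61,100),(736,102),(731,275),(62,282)]]);e=np.roll(c,-1,0)-c
print(c.mean(0),np.linalg.norm(e,axis=1),np.degrees(np.arctan2(e[:,1],e[:,0])));m=c.mean(0)
print('centre in tool',R.T@(m-P)*1000)
for p,z in [((410,230),.0545),((494,230),.0545),((378,190),.0145),((450,232),.0545)]: print((R.T@(atz(f,*T(*p),z,True)-m))[:2]*1000)
E
```

```text
[0.5067 0.2879 0.014 ] [0.1489 0.0398 0.1516 0.0398] [ 102.4634   15.1902  -77.517  -168.6717]
centre in tool [  7.0266  59.2311 156.654 ]
[ 0.2438 -7.107 ]
[0.3778 9.3639]
[-0.2762 -7.1638]
[-0.0894  0.7108]
```

```bash
python3 -m creep '[[[-1,7,0,0,0,0,-0.6],[-1,0,0,25,0,0,0],[-1,0,0,38,0,0,0],[-1,0,0,38,0,0,0],[-1,0,0,25,0,0,0],[-1,0,0,12,0,0,0],[-1,0,0,0,0,0,0],[-1,0,0,0,0,0,0],[-1,0,0,0,0,0,0]]]'
python3 -m creep '[[[-1,0,6,0,0,0,0],[-1,0,6,0,0,0,0],[-1,0,6,0,0,0,0],[-1,0,6,0,0,0,0],[-1,0,3,0,0,0,0],[-1,0,0,0,0,0,0],[-1,0,0,0,0,0,0]]]'
python3 - <<'E'
from h import *
f=env.grab_frame("wrist");crop(f["color"],200,120,460,320,3,'w13');s=env.read_state();print(s["position"])
E
```

```text
t: 24.2
position: [0.5198, 0.2305, 0.0344]
tool_rot: [[-0.977, -0.215, 0.002], [-0.215, 0.977, 0.001], [-0.003, 0.001, -1.0]]
wrist_force: [0.4, -0.2, -0.4]
gripper_width: -0.0003
t: 24.78
position: [0.513, 0.2566, 0.0328]
tool_rot: [[-0.977, -0.215, -0.0], [-0.215, 0.977, -0.0], [0.0, -0.0, -1.0]]
wrist_force: [0.7, -0.3, -0.1]
gripper_width: -0.0002
[0.51300743 0.2564014  0.03273952]
```

View pics/w13.png

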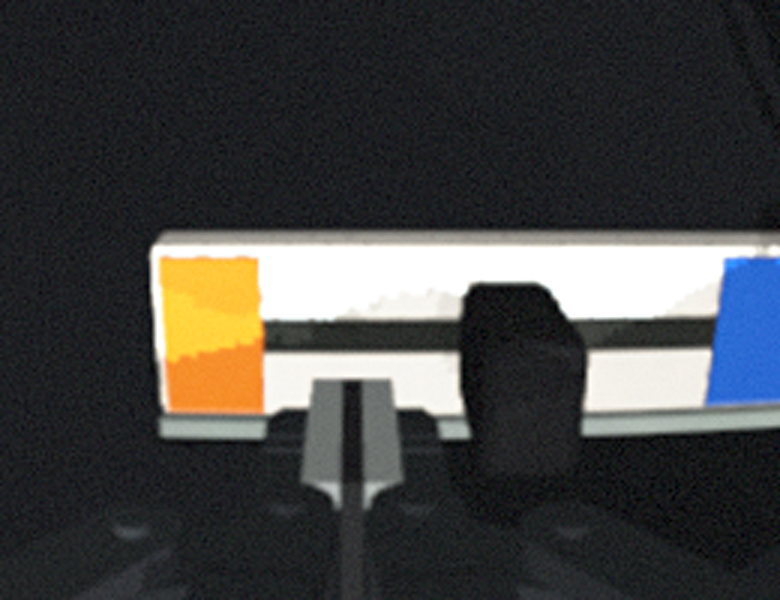

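```bash
python3 -m creep '[[[-1,0,5,0,0,0,0],[-1,0,5,0,0,0,0],[-1,0,5,0,0,0,0],[-1,0,5,0,0,0,0],[-1,0,5,0,0,0,0],[-1,0,5,0,0,0,0],[-1,0,0,0,0,0,0],[-1,0,0,0,0,0,0]]]'
python3 -m creep '[[[-1,0,5,0,0,0,0],[-1,0,5,0,0,0,0],[-1,0,4,0,0,0,0],[-1,0,0,0,0,0,0],[-1,0,0,0,0,0,0]]]'
python3 - <<'E'
from h import *
f=env.grab_frame("wrist");crop(f["color"],200,120,460,320,3,'w14');s=env.read_state();print(s["position"],(s["position"]-[.5067,.2879,0])@[-.213,.977,0])
E
```

```text
t: 25.5
position: [0.5065, 0.286, 0.0327]
tool_rot: [[-0.977, -0.215, -0.0], [-0.215, 0.977, -0.0], [0.0, -0.0, -1.0]]
wrist_force: [-0.1, -0.5, 0.0]
gripper_width: -0.0002
t: 25.92
position: [0.5036, 0.2996, 0.0327]
tool_rot: [[-0.977, -0.215, -0.0], [-0.215, 0.977, -0.0], [0.0, -0.0, -1.0]]
wrist_force: [-0.1, -0.6, 0.4]
gripper_width: -0.0003
[0.50356754 0.29939475 0.0327619 ] 0.011897585773496193
```

View pics/w14.png

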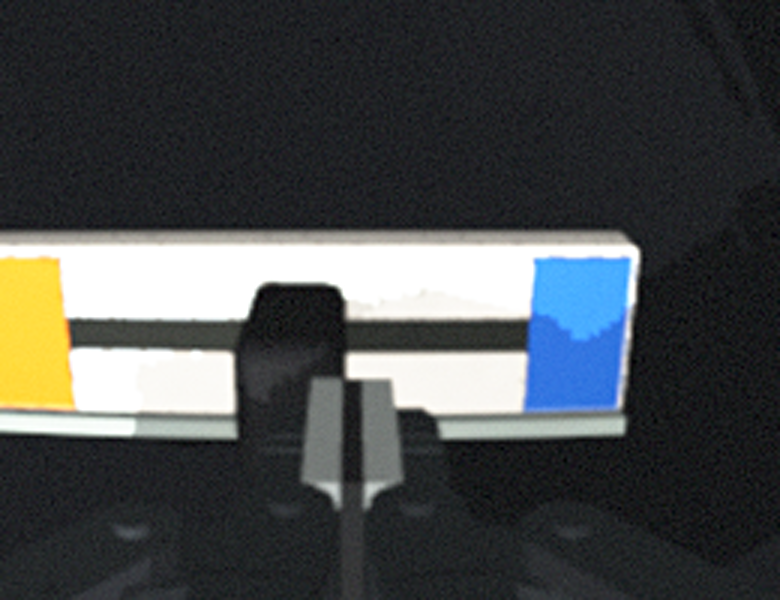

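```bash
python3 - <<'E'
from h import *
np.set_printoptions(precision=4,suppress=True)
f=env.grab_frame("wrist");s=env.read_state();R=s["tool_rot"];P=s["position"]
W=lambda p:((p[0]-200+.5)*3-.5,(p[1]-120+.5)*3-.5)
print('tcp',W(proj(f,P,True)),'11mm fwd',W(proj(f,P+R@[.011,0,0],True)),'under TCP at .014',W(proj(f,[P[0],P[1],.014],True)))
T=lambda x,y:((x+.5)/3+200-.5,(y+.5)/3+120-.5)
for n,p,z in [('track near edge',(400,245),.014),('track far edge',(440,412),.014),('slot mid',(430,335),.014),('tab far top left',(240,460),.0545),('tab near left',(240,350),.0545),('blue l near',(536,259),.014),('blue r far',(626,410),.014)]: print(n,R.T@(atz(f,*T(*p),z,True)-P)*1000)
g=env.grab_frame("scene");crop(g["color"],380,130,520,250,5,'sc14')
g=env.grab_frame("top");crop(g["color"],100,150,260,290,5,'t14')
E
```

```text
tcp (np.float64(350.30053073468036), np.float64(367.5959744932145)) 11mm fwd (np.float64(350.27868243571345), np.float64(315.24924046262095)) under TCP at .014 (np.float64(350.4029883036019), np.float64(332.750479438561))
track near edge [19.6699 10.3773 18.7618]
track far edge [-19.174   20.0383  18.7569]
slot mid [-0.5663 17.2098 18.7591]
tab far top left [ -8.8435 -19.8092 -21.7389]
tab near left [ 12.6901 -18.8024 -21.7367]
blue l near [16.6055 39.47   18.7592]
blue r far [-19.7058  63.3652  18.7535]
```

View pics/sc14.png

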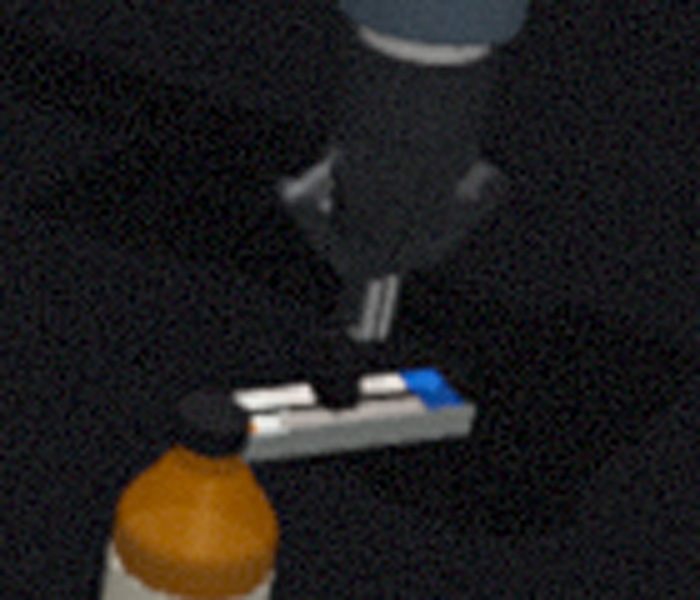

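View pics/t14.png

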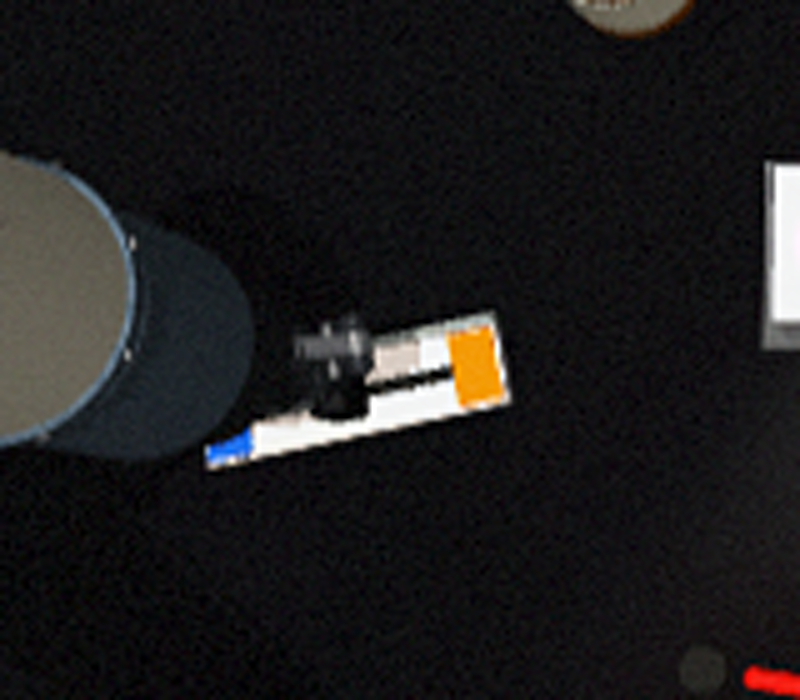

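```bash
python3 - <<'E'
from h import *
f=env.grab_frame("wrist");g=env.grab_frame("scene");s=env.read_state();R=s["tool_rot"];P=s["position"]
W=lambda p:((p[0]-200+.5)*3-.5,(p[1]-120+.5)*3-.5)
S=lambda p:((p[0]-380+.5)*5-.5,(p[1]-130+.5)*5-.5)
for x in(.011,0,-.011):
  for h in (0,.01,.02,.03,.05): p=P+R@[x,0,-h];print(x,h,W(proj(f,p,True)),S(proj(g,p)), (W(proj(f,p+R@[0,.0145,0],True))[0]-350))
E
python3 - <<'E'
from h import *
g=env.grab_frame("scene");crop(g["color"],420,160,480,220,12,'sc15')
E
```

```text
0.011 0 (np.float64(350.9448393267244), np.float64(315.39724587484955)) (np.float64(341.6199768922125), np.float64(360.40840152544246)) 76.10699645258939
0.011 0.01 (np.float64(350.9172693926925), np.float64(334.4883400345153)) (np.float64(344.7482444326415), np.float64(345.0668096748126)) 80.2371951938423
0.011 0.02 (np.float64(350.8867548836235), np.float64(355.79312373325024)) (np.float64(347.9033100726205), np.float64(329.593795079691)) 84.82236924793415
0.011 0.03 (np.float64(350.8528400480254), np.float64(379.69347428739457)) (np.float64(351.0855196396575), np.float64(313.98766173920234)) 89.93590356530416
0.011 0.05 (np.float64(350.7725422079983), np.float64(437.2547683813796)) (np.float64(357.532783875656), np.float64(282.3691076406328)) 102.11861909240855
0 0 (np.float64(350.9595390875965), np.float64(367.74169299002153)) (np.float64(351.09396234373247), np.float64(370.6843939735476)) 74.5619740445191
0 0.01 (np.float64(350.9341010939057), np.float64(389.1453148661631)) (np.float64(354.2863657873148), np.float64(355.2720655079265)) 78.45378704729677
0 0.02 (np.float64(350.90
[... 517 characters left out ...]
(360.7103013628371), np.float64(381.11479073153345)) 72.939471572022
-0.011 0.01 (np.float64(350.9519755112223), np.float64(440.9691511976964)) (np.float64(363.96842486345787), np.float64(365.63132664428736)) 76.58980834905293
-0.011 0.02 (np.float64(350.92661094781704), np.float64(466.7273574597687)) (np.float64(367.25488188896304), np.float64(350.01321415745304)) 80.59355787414393
-0.011 0.03 (np.float64(350.8989135312176), np.float64(495.25439648179366)) (np.float64(370.57004364743204), np.float64(334.2586891921196)) 84.9970184874656
-0.011 0.05 (np.float64(350.83544791347714), np.float64(562.3142241895587)) (np.float64(377.28799890349234), np.float64(302.3331900736488)) 95.22022938065379
```

View pics/sc15.png

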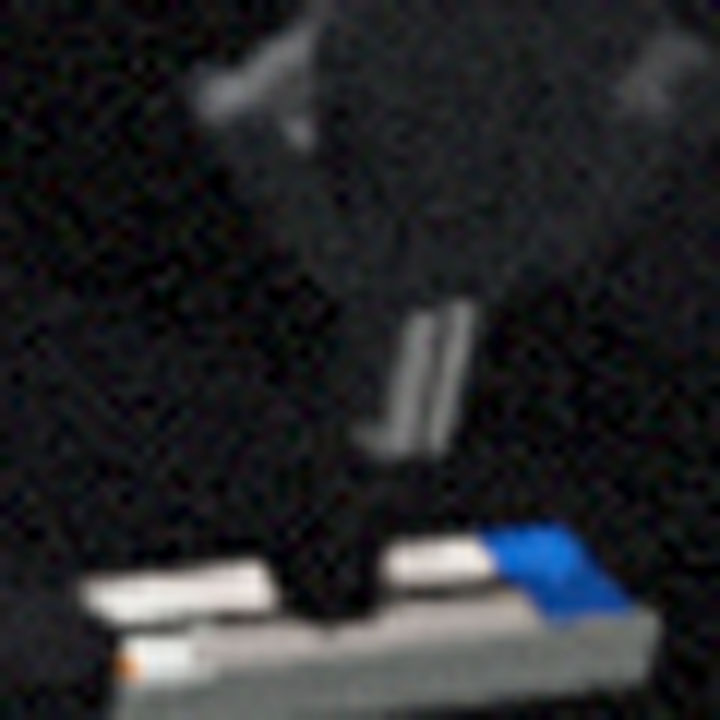

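The fingers passed over the tab without touching it. Both cameras put the shut finger ends at z ≈ 0.06, about 27 mm above the nominal TCP. I'll back off, go lower while watching the force, and push again.

```bash
python3 -m creep '[[[-1,0,-12,0,0,0,0],[-1,0,-20,0,0,0,0],[-1,0,-16,0,0,0,0],[-1,0,0,0,0,0,0],[-1,0,0,8,0,0,0],[-1,0,0,7,0,0,0],[-1,0,0,0,0,0,0],[-1,0,0,0,0,0,0]]]'; python3 -m creep '[[[-1,0,0,3,0,0,0],[-1,0,0,3,0,0,0],[-1,0,0,2,0,0,0],[-1,0,0,0,0,0,0],[-1,0,0,0,0,0,0]]]'
python3 - <<'E'
from h import *
f=env.grab_frame("wrist");crop(f["color"],200,120,460,320,3,'w16')
g=env.grab_frame("scene");crop(g["color"],420,160,480,220,12,'sc16')
E
```

```text
t: 26.93
position: [0.5133, 0.2525, 0.0168]
tool_rot: [[-0.977, -0.215, -0.002], [-0.215, 0.977, -0.001], [0.002, -0.001, -1.0]]
wrist_force: [0.7, 0.4, -0.6]
gripper_width: -0.0001
t: 27.35
position: [0.5139, 0.2525, 0.0097]
tool_rot: [[-0.977, -0.215, -0.0], [-0.215, 0.977, -0.0], [0.0, -0.0, -1.0]]
wrist_force: [0.6, -0.6, 0.8]
gripper_width: -0.0003
```

View pics/w16.png

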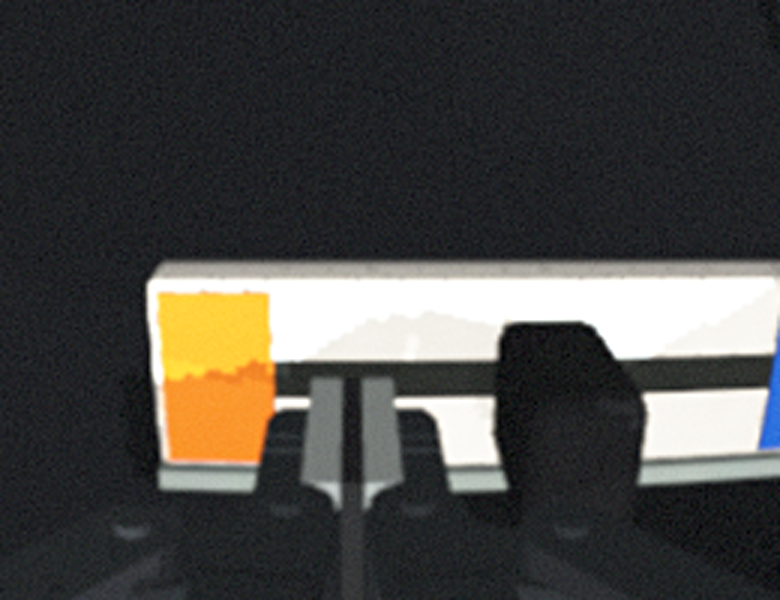

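View pics/sc16.png

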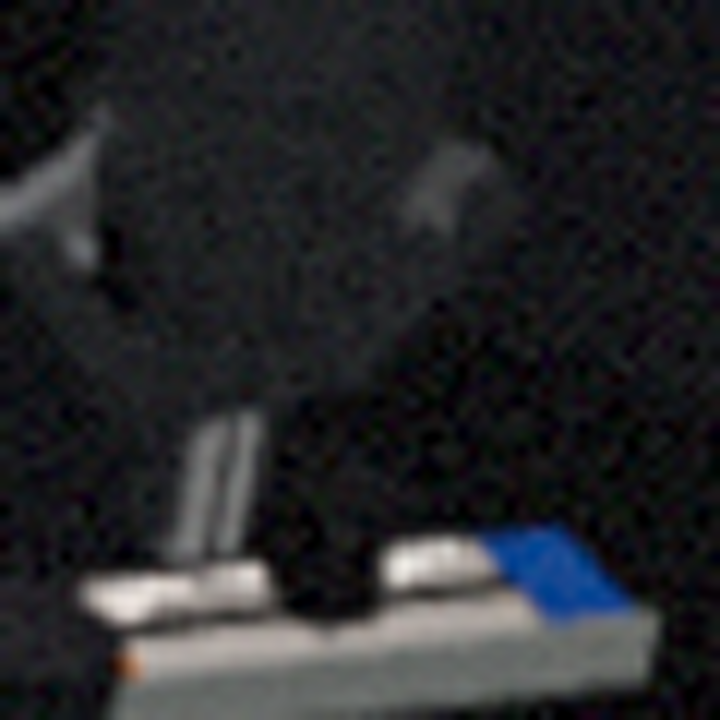

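```bash
python3 -m creep '[[[-1,0,4,0,0,0,0],[-1,0,4,0,0,0,0],[-1,0,4,0,0,0,0],[-1,0,4,0,0,0,0],[-1,0,4,0,0,0,0],[-1,0,4,0,0,0,0],[-1,0,0,0,0,0,0],[-1,0,0,0,0,0,0]]]'
python3 - <<'E'
from h import *
f=env.grab_frame("wrist");crop(f["color"],200,120,460,320,3,'w17')
E
```

```text
t: 28.12
position: [0.5087, 0.2764, 0.0097]
tool_rot: [[-0.977, -0.215, -0.0], [-0.215, 0.977, 0.0], [-0.0, 0.0, -1.0]]
wrist_force: [-0.5, 0.5, -0.5]
gripper_width: -0.0002
```

View pics/w17.png

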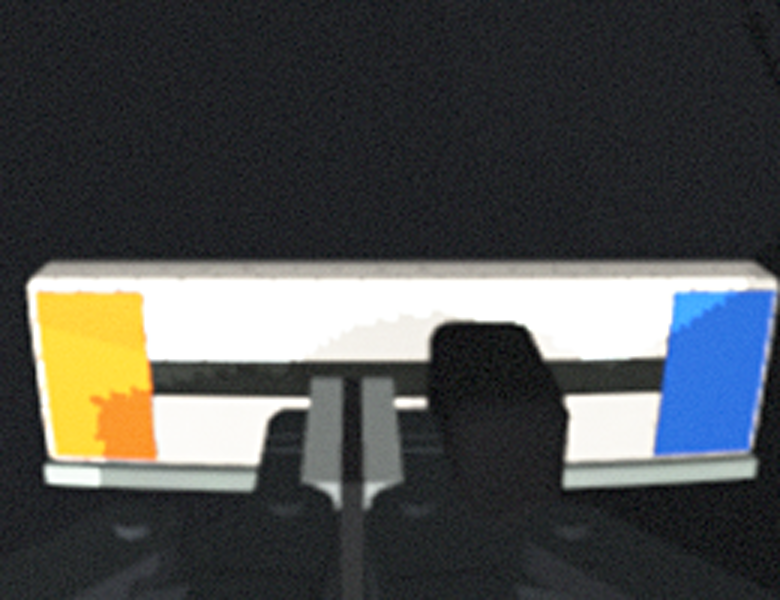

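```bash
python3 -m creep '[[[-1,0,4,0,0,0,0],[-1,0,4,0,0,0,0],[-1,0,4,0,0,0,0],[-1,0,4,0,0,0,0],[-1,0,4,0,0,0,0],[-1,0,4,0,0,0,0],[-1,0,4,0,0,0,0],[-1,0,3,0,0,0,0],[-1,0,0,0,0,0,0],[-1,0,0,0,0,0,0]]]'; python3 -m creep '[[[-1,0,1,0,0,0,0],[-1,0,1,0,0,0,0],[-1,0,0,0,0,0,0],[-1,0,0,0,0,0,0]]]';python3 -m creep '[[[-1,0,1,0,0,0,0],[-1,0,1,0,0,0,0],[-1,0,0,0,0,0,0],[-1,0,0,0,0,0,0]]]'
```

```text
t: 29.0
position: [0.5022, 0.3068, 0.0098]
tool_rot: [[-0.977, -0.215, 0.0], [-0.215, 0.977, 0.001], [-0.001, 0.001, -1.0]]
wrist_force: [0.8, 0.9, 0.4]
gripper_width: -0.0002
t: 29.33
position: [0.5019, 0.3081, 0.0099]
tool_rot: [[-0.977, -0.214, 0.0], [-0.214, 0.977, 0.0], [-0.0, 0.0, -1.0]]
wrist_force: [1.1, -1.5, 0.8]
gripper_width: -0.0
t: 29.67
position: [0.5014, 0.3102, 0.0099]
tool_rot: [[-0.977, -0.215, 0.0], [-0.215, 0.977, 0.0], [-0.0, 0.0, -1.0]]
wrist_force: [1.5, -1.5, 0.9]
gripper_width: 0.0
```

```bash
for i in 1;do python3 -m creep '[[[-1,0,1,0,0,0,0],[-1,0,0,0,0,0,0],[-1,0,0,0,0,0,0]]]';python3 -m creep '[[[-1,0,1,0,0,0,0],[-1,0,0,0,0,0,0],[-1,0,0,0,0,0,0]]]';python3 -m creep '[[[-1,0,1,0,0,0,0],[-1,0,0,0,0,0,0],[-1,0,0,0,0,0,0]]]';done|grep -E "^pos|force"
python3 - <<'E'
from h import *
f=env.grab_frame("wrist");crop(f["color"],200,120,460,320,3,'w18')
E
```

```text
position: [0.5011, 0.3112, 0.0098]
wrist_force: [1.0, -0.0, 1.0]
position: [0.5008, 0.3121, 0.0098]
wrist_force: [1.9, -1.0, 1.1]
position: [0.5006, 0.3131, 0.0098]
wrist_force: [1.4, -0.6, 0.2]
```

View pics/w18.png

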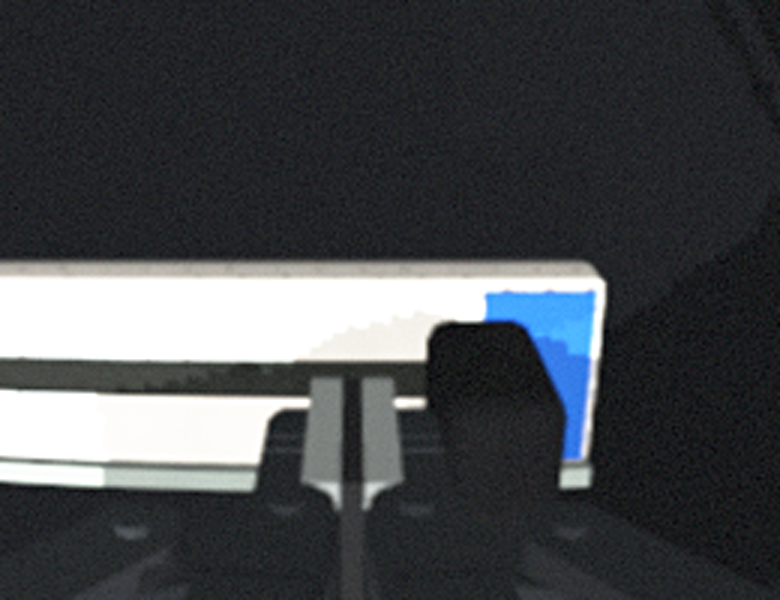

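```bash
for i in 1;do python3 -m creep '[[[-1,0,1,0,0,0,0],[-1,0,0,0,0,0,0],[-1,0,0,0,0,0,0]]]';python3 -m creep '[[[-1,0,1,0,0,0,0],[-1,0,0,0,0,0,0],[-1,0,0,0,0,0,0]]]';done|grep -E "^pos|force"
```

```text
position: [0.5005, 0.3134, 0.0098]
wrist_force: [2.7, -3.3, 1.8]
position: [0.5004, 0.3135, 0.0098]
wrist_force: [3.0, -6.4, 1.7]
```

Position has stopped (0.3134 to 0.3135) and the force is rising, so the tab is at its stop. One more small push, then back off and rise.

```bash
python3 -m creep '[[[-1,0,1,0,0,0,0],[-1,0,0,0,0,0,0],[-1,0,0,0,0,0,0]]]'; python3 -m creep '[[[-1,0,-4,0,0,0,0],[-1,0,-10,0,0,0,0],[-1,0,-10,0,0,0,0],[-1,0,0,0,0,0,0],[-1,0,0,-20,0,0,0],[-1,0,0,-35,0,0,0],[-1,0,0,-35,0,0,0],[-1,0,0,-30,0,0,0],[-1,0,-15,-10,0,0,0],[-1,0,0,0,0,0,0],[-1,0,0,0,0,0,0],[-1,0,0,0,0,0,0]]]'
python3 - <<'E'
from h import *
f=env.grab_frame("wrist");crop(f["color"],240,100,500,290,3,'w19')
f=env.grab_frame("scene");cv2.imwrite("pics/sc19.png",f["color"][:,:,::-1])
f=env.grab_frame("top");cv2.imwrite("pics/t19.png",f["color"][:,:,::-1])
E
```

```text
t: 31.22
position: [0.5004, 0.3136, 0.0098]
tool_rot: [[-0.977, -0.215, -0.0], [-0.215, 0.977, -0.004], [0.001, -0.004, -1.0]]
wrist_force: [3.4, -9.0, 1.5]
gripper_width: -0.0001
t: 32.22
position: [0.5076, 0.2775, 0.1383]
tool_rot: [[-0.977, -0.214, -0.002], [-0.214, 0.977, -0.001], [0.002, -0.0, -1.0]]
wrist_force: [-0.3, 0.8, -0.6]
gripper_width: 0.0002
```

View pics/w19.png

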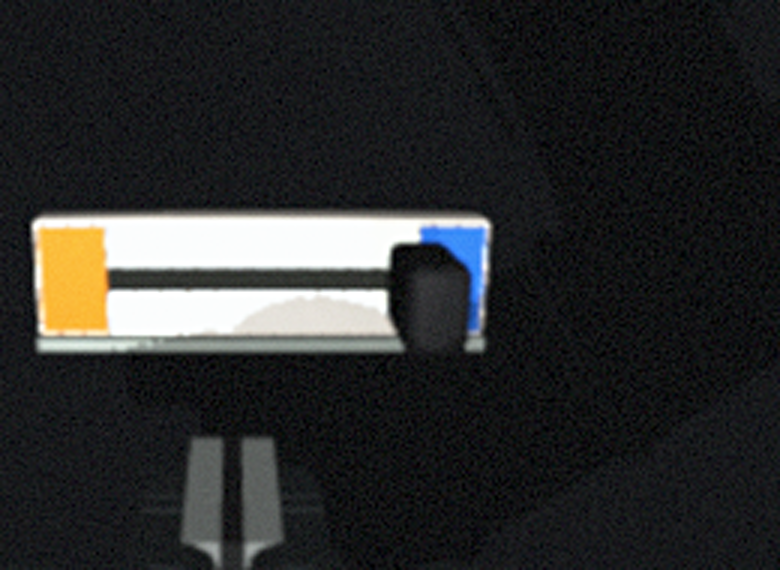

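View pics/sc19.png

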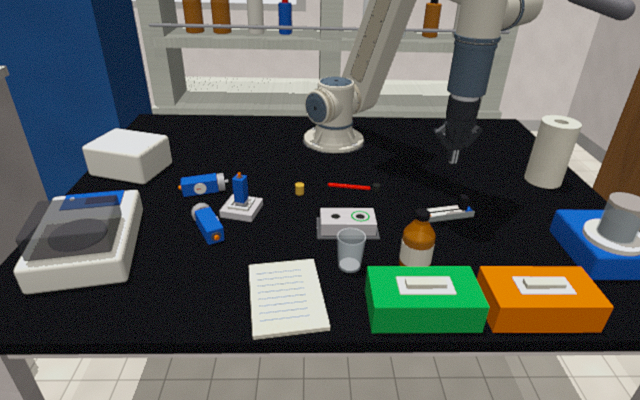

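View pics/t19.png

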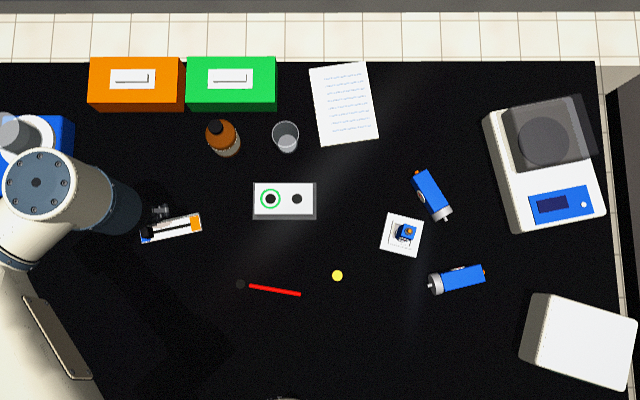

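The marker tab is at the blue end stop, the gauge is upright in its stand, and the glassware is standing. The arm is clear of everything, so I'm handing in.

```bash
python3 -c "
from plant import env
print(env.hand_in())"
```

```text
the job is handed in; nothing more can be done
None
```

The pad in the green-ringed seat is **firm**. I pressed the gauge over it with its foot flat on the block for more than 2 s. By the wrist force plus the gauge's weight, the push was about 14 to 14.5 N. The peak rod rose about 6 mm, so the pin sank about 2 mm.

I set the gauge back upright in its stand and let go. I then slid the marker tab to the blue end until it stopped: about 9 N of push with no further movement. My last pictures show:
- **Gauge:** upright inside the stand's rim.
- **Marker tab:** at the blue end.
- **Bottle and beaker:** both standing.
- **Arm:** clear of everything, about 32 s on the clock.

Two things did not go as expected:
- **Look-alike gauges:** both larger blue ones fell over early on. The wrist force stayed near zero and I saw no contact, so they seem to have tipped on their own pins. They were left lying on the table.
- **Marker push:** my first pass went over the tab without touching it, because the shut finger ends are about 27 mm higher than the stated TCP. I repeated it lower and it worked.

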